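# Sort slip-cast candlesticks before the kiln

## Robot

A 7-joint arm with a two-finger parallel gripper is mounted at the origin on the work surface. World frame = base frame: x ahead of the robot, y to its left, z up, the work surface at z = 0. Lengths are in m, angles in rad, forces in N, time in s.
With the tool pointing down it reaches from about 0.425 to 0.925 m from the base axis. Payload 6.8 kg.
Tool frame: the origin (TCP) lies at the very end of the fingers, on their centre line; the grasp point (between the pads) lies 19 mm behind it; z points along the fingers, y is the line along which they close (so a half turn about z gives the same grasp; the last joint's range is limited). The gripper opens to 85 mm and grips with 20 to 120 N. Pads are 22 mm wide; open, the fingers measure 114 mm over their backs; the gripper's body (76 mm by 85 mm) begins 54 mm behind the grasp point. The pads swing forward as they close: fully open they stand 13 mm farther back than shut.
Start: joints at [1.079, 0.477, 0.022, 1.555, -0.011, 1.109, -0.083], TCP at [0.253, -0.626, 0.231] pointing down, gripper open.
Joint ranges: [-2.96, 2.96], [-0.34, 2.1], [-1.41, 1.46], [0.24, 2.44], [-1.37, 4.51], [0.17, 1.92], [-2.96, 2.96]. Speed limits (rad/s): [2.39, 2.39, 3.14, 3.14, 3.14, 3.14, 3.14].

## Interface

Orientations are given as a rotation vector (axis times angle).
In Python, from bench import get_obs, viewer, r gives the robot as it stands. The module is installed in compiled form; this text tells all that it offers.
- The arm moves only by the tool play_rows, never from a script. Its argument "commands" is a list that holds one entry, the list of rows, each a list of 5 numbers: the gripper's target within -1 to 1 (shut at 1, half-way at 0, fully open at -1), then the shift along the tool's x, y, z scaled (see below), then the turn about the tool's z scaled (see below). A call has 1 to 12 rows; each row is the pose to reach, as a shift and turn from the pose commanded when the call began, along the tool's axes at that moment; what a row does not reach only later rows make up. The controller multiplies each number of a shift by 0.2 m and each number of a turn by pi/2 rad. A row lasts 1/12 s, in which the tool goes at most 41.7 mm and 7.16 degrees, less where a joint would pass 70% of its speed; a pose out of reach is approached as far as the arm can. A call with a number of a shift or a turn outside -1 to 1 is refused whole. A call with a gripper value outside its range is refused whole. The fingers move at their own pace and stop on an object; "grip_force" is the grip in N (left out, the last holds). Time passes only in rows, so rows that repeat a pose let the fingers close. It gives the time, the measured TCP pose, the force, the opening and the grip force at its end, in the units of the state.
- get_obs(): the state, without advancing time (a new reading comes with each control period).
- viewer.grab_frame(name): name is "side" or "top" or "wrist"; returns a dict with "pixels" (420x560x3 uint8, red, green, blue), "fovy" (degrees; the focal length in pixels is half the picture's height over the tangent of half this angle, whatever the lens; pixels are square), "cx", "cy" (the principal point, pixels), "world_to_cam" (4x4, takes a point from world to camera coordinates); the wrist camera has in their place "hand_eye" (4x4, takes a point from camera to tool coordinates, whose origin is the TCP and whose axes are the flange's). Camera axes: x right, y up, looking along -z (the intrinsics and any distortion apply to the point x, -y, -z); pixel columns grow to the right and rows downward; lengths in m; the calibration is good to about 2 mm. A picture is of the moment at which its call begins: read the wrist's pose just before it. There is no depth.
- r.hand_in(): hands the job in; it is judged then, once.
Trained networks look in a picture, given as the dict that the camera call returned (one of the last four; its "shot" number tells which), for a name from the list of things; names that differ only in an ending like _2 or _b are one class to them, and where a whole thing is asked for, a point or a joint stands for the part that bears it (a point fixed in the world has none). Each returns a list of dicts, best first, with "score" (0 to 1); they miss things now and then, are a little off and sometimes report something else, mostly with a low value. They report only what shows in the picture. A call takes as long as a camera call.
- viewer.trace(picture, thing): "pixels" (420x560 bool, what is visible of it) and "rect" ([left, top, right, bottom] in pixels, round what is visible of it).
The state is a dict: "clock": time; "joints": joint angles; "qvel": joint speeds; "tau": joint torques, N m; "tcp_pos": TCP position; "orientation": TCP orientation; "contact_force": force on the tool from outside, world axes, zero at the start; "moment": the same for the moment, N m; "grip_width": finger opening in m; "gripper_force": force on a finger pad.
Only numpy, scipy, OpenCV 4.12 (cv2) and the standard library are available. Lean on these libraries where they do the work, as an engineer would, in place of code of your own. Each camera call takes 0.05 s, during which the arm holds its last target. There are 200 camera calls.

## Task

These clay candlesticks look alike, but some never drained in the mould and are solid. Heft each one: set the light hollow ones down gently, upright and wholly on the kiln slab, and put the heavy solid ones in the black reclaim tub. Tip the clay spares from the pouring jug into the tub as well, stand the empty jug upright back on its cork mat, and leave the other things on the bench where they are.

Things in the scene. Friction and masses are not known exactly. Their poses are not given: they have to be found in the camera images.
- stick_A: cream unfired clay candlestick, 115 mm tall, alike outside. Foot 84 mm across, 14 mm thick; stem at most 34 mm across above 30 mm up; straight round drum 39 mm across from 80 to 115 mm up (the place to hold it), candle socket 22 mm wide in its top. Hollow ones weigh 120 to 160 g, solid ones 330 to 430 g. Stands at the start; may be absent. Origin: centre of the foot's underside, z up its axis
- stick_B: candlestick, outside just like stick_A; hollow or solid; may be absent. Origin: centre of the foot's underside, z up its axis
- stick_C: candlestick, outside just like stick_A; hollow or solid; may be absent. Origin: centre of the foot's underside, z up its axis
- stick_D: candlestick, outside just like stick_A; hollow or solid; may be absent. Origin: centre of the foot's underside, z up its axis
- stick_E: candlestick, outside just like stick_A; hollow or solid; may be absent. Origin: centre of the foot's underside, z up its axis
- stick_F: candlestick, outside just like stick_A; hollow or solid; may be absent. Origin: centre of the foot's underside, z up its axis
- bat: the kiln slab: cream fireclay plate 320 mm (its x) by 240 mm (its y), 18 mm thick, fixed flat on the bench, to the left or the right of the candlesticks. Origin: centre of its underside
- bat_top (a point): centre of the kiln slab's upper face, axes as the slab's
- tub: the reclaim tub: black open plastic crate, 320 mm (its x) by 220 mm (its y) outside, 90 mm high, walls and floor 6 mm, with a rim lip 8 mm wider all round; fixed on the bench on the other side from the slab. Origin: centre of its underside
- tub_in (a point): centre of the tub's inner floor, axes as the tub's
- mat: thin round cork mat, 90 mm across and 4 mm thick, fixed on the bench; the jug stands on it at the start. Origin: centre of its underside
- jug: plain off-white plastic pouring jug, 95 mm high, 70 mm across at the foot and 104 mm at the rim, wall 3 mm, floor 4 mm, 160 g, holding six loose clay spares (45 mm deep). Its handle has an upright grip, 14 mm thick (jug's y) and 20 mm wide (jug's x), centred 80 mm out along the jug's +x axis and reaching from 24 to 96 mm up, joined to the jug by arms at 24-36 and 84-96 mm up. Origin: centre of its underside, z up through the mouth
- spare_1: cream clay spare (a trimmed pouring plug), a stub about 24 mm across and 20 mm long, 15 g, in the jug at the start. Origin: its centre, z along its axis
- spare_2: cream clay spare (a trimmed pouring plug), a stub about 24 mm across and 20 mm long, 15 g, in the jug at the start. Origin: its centre, z along its axis
- spare_3: cream clay spare (a trimmed pouring plug), a stub about 24 mm across and 20 mm long, 15 g, in the jug at the start. Origin: its centre, z along its axis
- spare_4: cream clay spare (a trimmed pouring plug), a stub about 24 mm across and 20 mm long, 15 g, in the jug at the start. Origin: its centre, z along its axis
- spare_5: cream clay spare (a trimmed pouring plug), a stub about 24 mm across and 20 mm long, 15 g, in the jug at the start. Origin: its centre, z along its axis
- spare_6: cream clay spare (a trimmed pouring plug), a stub about 24 mm across and 20 mm long, 15 g, in the jug at the start. Origin: its centre, z along its axis
- glaze_pot: bystander: white pot with blue lines, 60 mm across, 72 mm high, on the far side of the bench; leave it alone. Origin: centre of its underside
- lidded_pot: bystander: white lidded pot with a blue band, 62 mm across, 94 mm high, among the candlesticks; leave it alone. Origin: centre of its underside
- sponge: bystander: round yellow sponge, 80 mm across, 30 mm high, on the far side of the bench; leave it alone
- tile_stack: bystander: stack of five white tiles 100 x 100 mm, 41 mm high, on the far side of the bench; leave it alone
- rib: bystander: flat wooden rib 110 x 35 x 8 mm on the far side of the bench; leave it alone

How it is judged:
By the outcome, as a careful person would: the job done as asked, in the order asked, and still so for the second after the job is handed in, with the robot touching nothing.
Of stick_A, stick_B, stick_C, stick_D, stick_E, stick_F only 4 to 6 are there at a start; the rules pass over those that are not, and their reading is None.
At some moment in a run one of stick_A, stick_B, stick_C, stick_D, stick_E, stick_F may be knocked a few centimetres aside while the robot is not near it.
It also fails if it takes over 210 s, if anything falls off the work surface, if the arm or the gripper's body presses on something with over 40 N, if the wrist force passes 120 N, or if a joint passes its speed limit or range.

## Working session

There is one attempt and no reset: what is moved stays moved. The work goes in short steps, Python scripts to look and compute and a tool call to move; the robot and the scene stay as the last step left them, time stands still between calls to the robot, and variables do not carry over. Pictures are saved under pics/ and viewed, at most 14 in all, crops included, and the job is handed in when it is done.

Besides the shell and the picture viewer there is one more tool, called after "Call:" by a JSON object that holds its "fn" and its "kwargs". play_rows: Moves the arm, as the interface text tells. Shifts and turns lie within -1 to 1; 1 stands for 0.2 m of shift or pi/2 rad of turn. Its arguments: {"type":"object","properties":{"commands":{"type":"array","items":{"type":"array","items":{"type":"array","items":{"type":"number","minimum":-1,"maximum":1}}}},"grip_force":{"type":"number"}},"required":["commands"]}

```bash
mkdir -p pics; python3 - <<'E'
from bench import get_obs, viewer, r
import cv2
o=get_obs(); print(o)
for n in("top","side","wrist"):
    f=viewer.grab_frame(n); cv2.imwrite(f"pics/{n}0.png",f["pixels"][:,:,::-1])
    print(n,f["fovy"],f["cx"],f["cy"],f.get("world_to_cam",f.get("hand_eye")),[k for k in f])
E
```

```text
{'clock': 0.0, 'joints': array([ 1.07889967,  0.47780317,  0.02235779,  1.5564688 , -0.01145436,
        1.10927526, -0.08310696]), 'qvel': array([-3.54939412e-06, -5.50121375e-06,  2.28972629e-04, -1.88886356e-04,
        5.93448283e-04, -9.61229839e-04,  4.60618890e-04]), 'tau': array([-9.73539718e-04, -5.96460772e+01,  1.60763741e+00, -2.81199574e+01,
        1.24432016e-02,  9.40080383e-03,  2.78248336e-05]), 'tcp_pos': array([ 0.25249059, -0.62535886,  0.23031669]), 'orientation': array([-3.08220339e+00, -5.98868561e-01,  8.29156358e-04]), 'contact_force': array([ 0.5046103 ,  0.44065349, -0.50453666]), 'moment': array([ 0.02864606, -0.02198002,  0.00903594]), 'gripper_force': 0.0, 'grip_width': 0.08522888398604893}
top 57.33848672936093 274.6849042403326 206.46687869114348 [[ 0.10891062 -0.99404852  0.00245332 -0.05284405]
 [ 0.96852152  0.10666891  0.22491733 -0.59346324]
 [-0.22384043 -0.02211979  0.97437476 -0.91636277]
 [ 0.          0.          0.          1.        ]] ['pixels', 'fovy', 'cx', 'cy', 'world_to_cam', 'shot']
side 45.47063652793491 280.9966645306818 205.9354265173663 [[ 0.87957461 -0.47553609 -0.01462663 -0.52010939]
 [ 0.36132068  0.64768411  0.6707851  -0.26403057]
 [-0.30950908 -0.59529045  0.74150752 -1.06897759]
 [ 0.          0.          0.          1.        ]] ['pixels', 'fovy', 'cx', 'cy', 'world_to_cam', 'shot']
wrist 68.89409278969337 281.47162038229453 213.84403407066134 [[-1.90166269e-04  9.49431570e-01  3.13973977e-01  8.10699257e-02]
 [ 9.99999971e-01  1.35110324e-04  1.97112694e-04  3.43739607e-04]
 [ 1.44723888e-04  3.13974006e-01 -9.49431568e-01 -1.42619100e-01]
 [ 0.00000000e+00  0.00000000e+00  0.00000000e+00  1.00000000e+00]] ['pixels', 'fovy', 'cx', 'cy', 'hand_eye', 'shot']
```

View pics/top0.png

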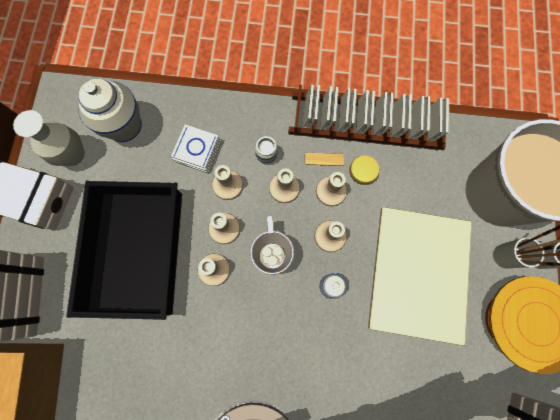

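View pics/side0.png

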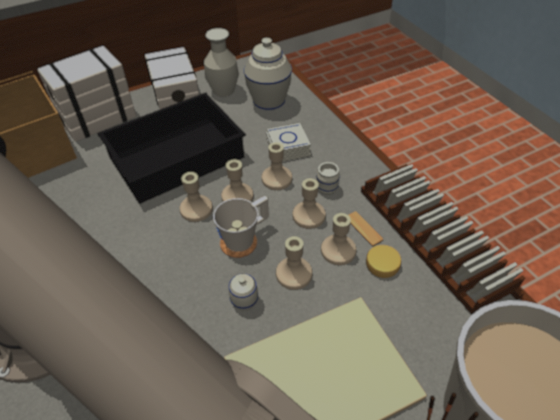

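Top view: six sticks near (228,180), (285,185), (333,186), (224,227), (331,235) and (212,268). The jug is at (271,253) with its handle at (270,225), the tub is at left, the slab at right, and the lidded pot at (334,286). The side view agrees.

```bash
cat > h.py <<'E'
import numpy as np, cv2
from bench import get_obs, viewer, r
from scipy.spatial.transform import Rotation as R
from scipy.optimize import minimize
STICK=[(42,0),(42,14),(17,32),(17,80),(19.5,80),(19.5,115)]
POT=[(31,0),(31,94)]; GL=[(30,0),(30,72)]; JUG=[(35,4),(52,99)]; MAT=[(45,0),(45,4)]
def w2c(f,o=None):
    if "world_to_cam" in f: return f["world_to_cam"]
    T=np.eye(4); T[:3,:3]=R.from_rotvec(o["orientation"]).as_matrix(); T[:3,3]=o["tcp_pos"]
    return np.linalg.inv(T@f["hand_eye"])
def fl(f): return 210/np.tan(np.radians(f["fovy"]/2))
def proj(f,P,M):
    c=np.atleast_2d(P)@M[:3,:3].T+M[:3,3]; F=fl(f)
    return np.c_[f["cx"]+F*c[:,0]/-c[:,2], f["cy"]-F*c[:,1]/-c[:,2]]
def unproj(f,uv,M,z):
    uv=np.atleast_2d(uv).astype(float); F=fl(f)
    d=np.c_[(uv[:,0]-f["cx"])/F,-(uv[:,1]-f["cy"])/F,-np.ones(len(uv))]@M[:3,:3]
    o=-M[:3,:3].T@M[:3,3]; return (o+d*((z-o[2])/d[:,2])[:,None])
a=np.linspace(0,2*np.pi,40)
def sil(f,M,prof,x,y):
    m=np.zeros((420,560),np.uint8); rings=[proj(f,np.c_[x+q/1e3*np.cos(a),y+q/1e3*np.sin(a),np.full(40,z/1e3)],M) for q,z in prof]
    for p,q in zip(rings,rings[1:]):
        cv2.fillConvexPoly(m,cv2.convexHull((np.r_[p,q]*16).astype(np.int32)),1,shift=4)
    return m
def fit(f,M,prof,mask,z0=.04):
    ys,xs=np.nonzero(mask); p=unproj(f,[xs.mean(),ys.mean()],M,z0)[0,:2]
    for _ in range(4):
        s=sil(f,M,prof,*p); v,u=np.nonzero(s)
        p=p+(unproj(f,[xs.mean(),ys.mean()],M,z0)-unproj(f,[u.mean(),v.mean()],M,z0))[0,:2]
    s=sil(f,M,prof,*p); return p,(s&mask).sum()/(s|mask).sum()
def look(cam,thing,prof,minscore=.3,n=9):
    o=get_obs(); f=viewer.grab_frame(cam); M=w2c(f,o); out=[]
    for d in viewer.trace(f,thing)[:n]:
        if d["score"]>minscore:
            p,i=fit(f,M,prof,d["pixels"]); out.append((np.round(p,4),round(float(i),2),round(d["score"],2),[int(t) for t in d["rect"]]))
    return f,M,out
E
python3 - <<'E'
from h import *
for c in("top","side"):
    for t,p in(("stick_A",STICK),("jug",JUG),("lidded_pot",POT),("mat",MAT),("glaze_pot",GL)):
        print(c,t,*look(c,t,p)[2],sep="\n ")
o=get_obs();f=viewer.grab_frame("top");M=w2c(f)
for t,z in(("bat",.018),("tub",.09)):
    for d in viewer.trace(f,t)[:1]:
        ys,xs=np.nonzero(d["pixels"]); P=unproj(f,np.c_[xs,ys],M,z)[:,:2]
        print(t,d["score"],cv2.minAreaRect((P*1000).astype(np.float32)))
# handle: project jug mask at z=.09
d=viewer.trace(f,"jug")[0]; ys,xs=np.nonzero(d["pixels"]);P=unproj(f,np.c_[xs,ys],M,.095)[:,:2]
c,_=fit(f,M,JUG,d["pixels"]); k=np.hypot(*(P-c).T)>.062; print(c,P[k].mean(0),k.sum())
E
```

```text
top
 stick_A
 (array([ 0.6661, -0.0051]), 0.92, 0.91, [270, 167, 295, 202])
 (array([0.5355, 0.1437]), 0.94, 0.6, [209, 214, 240, 243])
 (array([ 0.4646, -0.3796]), 0.09, 0.32, [366, 208, 471, 343])
top
 jug
 (array([0.4774, 0.0202]), 0.05, 0.62, [262, 246, 270, 258])
 (array([0.4835, 0.0076]), 0.6, 0.56, [247, 220, 292, 276])
top
 lidded_pot
 (array([ 0.4121, -0.151 ]), 0.75, 0.84, [319, 270, 348, 301])
top
 mat
 (array([ 0.6765, -0.1357]), 0.86, 0.32, [319, 172, 344, 205])
top
 glaze_pot
 (array([0.7559, 0.0546]), 0.76, 0.85, [253, 138, 277, 164])
side
 stick_A
 (array([ 6.691e-01, -5.000e-04]), 0.93, 0.81, [291, 176, 325, 228])
side
 jug
 (array([0.4877, 0.0128]), 0.71, 0.62, [209, 198, 270, 248])
side
 lidded_pot
 (array([ 0.4151, -0.1559]), 0.66, 0.84, [227, 273, 255, 314])
side
 mat
 (array([ 0.4693, -0.0127]), 0.22, 0.74, [222, 236, 255, 255])
 (array([0.4326, 0.1878]), 0.49, 0.64, [180, 175, 212, 222])
side
 glaze_pot
 (array([0.7617, 0.0593]), 0.8, 0.88, [313, 161, 340, 195])
bat 0.65 ((472.7497253417969, -382.6318054199219), (247.0238037109375, 323.8583068847656), 86.86009979248047)
tub 0.82 ((450.17889404296875, 361.42608642578125), (338.1656799316406, 251.17649841308594), 5.05800199508667)
[0.4828913  0.00852609] [0.55320432 0.02075608] 57
```

```bash
python3 - <<'E'
from h import *
f=viewer.grab_frame("top");M=w2c(f)
print(np.round(unproj(f,[(228,184),(285,187),(331,190),(224,229),(330,236),(213,270)],M,.007),3))
for k in range(2):
  for d in viewer.trace(f,"stick_B"):
    p,i=fit(f,M,STICK,d["pixels"]); print(np.round(p,4),round(i,2),round(d["score"],2))
o=get_obs();m=R.from_rotvec(o["orientation"]).as_matrix();print(m.round(3),np.degrees(np.arctan2(m[1,0],m[0,0])))
E
```

```text
[[ 0.659  0.149  0.007]
 [ 0.667 -0.009  0.007]
 [ 0.673 -0.135  0.007]
 [ 0.533  0.142  0.007]
 [ 0.545 -0.142  0.007]
 [ 0.422  0.156  0.007]]
[0.4228 0.1542] 0.94 0.96
[0.4228 0.1542] 0.94 0.96
[[ 0.927  0.374 -0.   ]
 [ 0.374 -0.927  0.   ]
 [-0.    -0.    -1.   ]] 21.986514969431973
```

Call:
{"fn": "play_rows", "kwargs": {"commands": [[[-1,0,0,0,0.12],[-1,0,0,-0.05,0.2444],[-1,0,0,-0.05,0.2444],[-1,0,0,-0.05,0.2444],[-1,0,0,-0.05,0.2444]]], "grip_force": 40}}

```text
clock: 1.92
tcp_pos: [0.2529, -0.6258, 0.2412]
orientation: [-3.142, -0.005, 0.0]
contact_force: [0.5, 0.3, 0.1]
grip_width: 0.0856
gripper_force: 0.0
```

Call:
{"fn": "play_rows", "kwargs": {"commands": [[[-1,0.15,-0.15,0,0],[-1,0.3,-0.3,0,0],[-1,0.5,-0.5,0,0],[-1,0.65,-0.65,0,0],[-1,0.8,-0.8,0,0],[-1,0.9,-0.95,0,0],[-1,1,-1,0,0]]]}}

```text
clock: 2.5
tcp_pos: [0.4542, -0.422, 0.2412]
orientation: [-3.14, -0.01, 0.0]
contact_force: [0.1, 0.2, 0.0]
grip_width: 0.0855
gripper_force: 0.0
```

Call:
{"fn": "play_rows", "kwargs": {"commands": [[[-1,0.1,-0.2,0,0],[-1,0.2,-0.4,0,0],[-1,0.3,-0.6,0,0],[-1,0.4,-0.8,0,0],[-1,0.46,-1,0,0],[-1,0.46,-1,0,0]]]}}

```text
clock: 3.0
tcp_pos: [0.5476, -0.2175, 0.2411]
orientation: [-3.138, -0.021, -0.002]
contact_force: [0.6, 1.3, -0.1]
grip_width: 0.0853
gripper_force: 0.0
```

Call:
{"fn": "play_rows", "kwargs": {"commands": [[[-1,0,-0.2,0,0],[-1,0,-0.43,0,0],[-1,0,-0.43,0,0],[-1,0,-0.43,0,0]]]}}

```text
clock: 3.33
tcp_pos: [0.545, -0.136, 0.2413]
orientation: [-3.14, -0.015, 0.0]
contact_force: [-0.6, -0.3, 0.7]
grip_width: 0.0852
gripper_force: 0.0
```

```bash
cat >> h.py <<'E'
def near(thing="stick_A",prof=STICK,save=None):
    o=get_obs(); f,M,out=look("wrist",thing,prof,.2); t=o["tcp_pos"]
    if save: cv2.imwrite(f"pics/{save}.png",f["pixels"][:,:,::-1])
    print("tcp",t.round(4),"Fz",o["contact_force"].round(2),o["orientation"].round(3))
    for p,i,s,b in out: print(p,i,s,b,"cmd",round((p[0]-t[0])/.2,3),round(-(p[1]-t[1])/.2,3))
E
python3 -c "from h import *; near(save='w1')"
```

```text
tcp [ 0.545  -0.136   0.2413] Fz [-0.6  -0.28  0.69] [-3.14  -0.015  0.   ]
[ 0.6673 -0.006 ] 0.97 0.56 [93, 26, 203, 110] cmd 0.611 -0.65
```

View pics/w1.png

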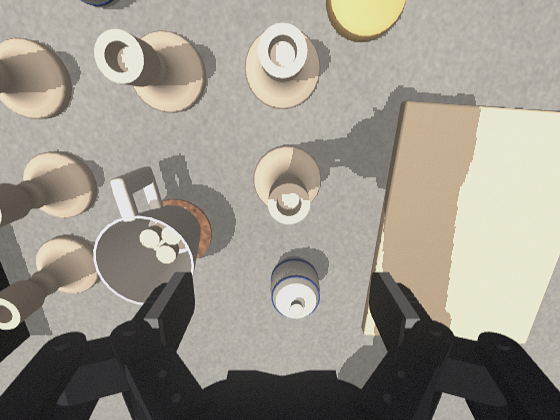

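The wrist view shows S1's drum top at (290,203), S2's at (284,51) and S3's at (120,56). The jug mouth is at (145,258) with the handle at (125,190), and the pot is at (295,290). The network missed S1, so I'll compute it from these pixels.

```bash
python3 - <<'E'
from h import *
o=get_obs();f=viewer.grab_frame("wrist");M=w2c(f,o)
print(unproj(f,[(290,202),(284,51),(120,56)],M,.115).round(4),unproj(f,[(125,182),(145,258)],M,.098).round(4))
for q in(f,viewer.grab_frame("top")):
  for d in viewer.trace(q,"stick_A"):
    p,i=fit(q,w2c(q,o),STICK,d["pixels"]); print(np.round(p,4),round(i,2),round(d["score"],2))
E
```

```text
[[ 0.5482 -0.1486  0.115 ]
 [ 0.6717 -0.1426  0.115 ]
 [ 0.668  -0.0131  0.115 ]] [[ 0.5628  0.0079  0.098 ]
 [ 0.483  -0.      0.098 ]]
[ 0.6673 -0.0062] 0.97 0.7
[ 0.665  -0.0055] 0.93 0.82
```

```bash
python3 - <<'E'
from h import *
o=get_obs();f=viewer.grab_frame("wrist");M=w2c(f,o);im=f["pixels"][:,:,::-1].copy()
print(o["tcp_pos"])
for x,y in((.545,-.140),(.672,-.137),(.667,-.006)):
  for rr,z in((.042,0.014),(.0195,.115),(.042,0)):
    cv2.polylines(im,[proj(f,np.c_[x+rr*np.cos(a),y+rr*np.sin(a),np.full(40,z)],M).astype(int)],1,(0,0,255))
cv2.imwrite("pics/ov1.png",cv2.resize(im[:260,80:360],None,fx=2,fy=2))
E
```

```text
[ 0.54455799 -0.14173153  0.24118011]
```

View pics/ov1.png

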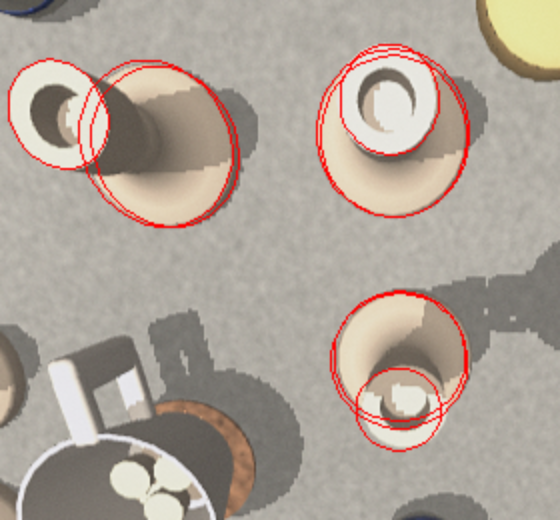

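The overlay fits all three sticks; the arm was still settling when I took the click estimate. Next I grasp S1.

Call:
{"fn": "play_rows", "kwargs": {"commands": [[[-1,0,-0.007,0.2,0],[-1,0,-0.007,0.4,0],[-1,0,-0.007,0.6,0],[-1,0,-0.007,0.75,0],[-1,0,-0.007,0.835,0],[-1,0,-0.007,0.835,0],[0.5,0,-0.007,0.835,0],[0.5,0,-0.007,0.835,0],[0.5,0,-0.007,0.835,0],[0.5,0,-0.007,0.835,0],[0.5,0,-0.007,0.835,0],[0.5,0,-0.007,0.835,0]]], "grip_force": 40}}

```text
clock: 4.68
tcp_pos: [0.5462, -0.1394, 0.076]
orientation: [3.14, -0.001, 0.005]
contact_force: [0.0, -2.6, 7.3]
grip_width: 0.0381
gripper_force: 40.9
```

Call:
{"fn": "play_rows", "kwargs": {"commands": [[[0.5,0,0,0,0],[0.5,0,0,-0.1,0],[0.5,0,0,-0.25,0],[0.5,0,0,-0.4,0],[0.5,0,0,-0.55,0],[0.5,0,0,-0.7,0],[0.5,0,0,-0.835,0],[0.5,0,0,-0.835,0],[0.5,0,0,-0.835,0],[0.5,0,0,-0.835,0],[0.5,0,0,-0.835,0],[0.5,0,0,-0.835,0]]]}}

```text
clock: 5.68
tcp_pos: [0.5436, -0.1383, 0.2393]
orientation: [-3.141, 0.0, 0.006]
contact_force: [-1.1, -0.3, -3.8]
grip_width: 0.0379
gripper_force: 41.5
```

Call:
{"fn": "play_rows", "kwargs": {"commands": [[[0.5,0,0,0,0],[0.5,0,0,0,0],[0.5,0,0,0,0]]]}}

```text
clock: 5.93
tcp_pos: [0.5446, -0.1385, 0.2408]
orientation: [-3.141, 0.0, 0.001]
contact_force: [0.2, 0.6, -5.1]
grip_width: 0.0384
gripper_force: 41.5
```

```bash
cat >> h.py <<'E'
def weigh(n=6):
    F=[]
    for _ in range(n):
        F.append(get_obs()["contact_force"]); viewer.grab_frame("top")
    F=np.array(F); print("F",F.mean(0).round(2),"z",F[:,2].round(1),get_obs()["tcp_pos"].round(4),get_obs()["grip_width"])
E
python3 -c "from h import *; weigh()"
```

```text
F [-0.31  0.33 -3.94] z [-5.1 -2.9 -3.5 -4.2 -4.  -3.9] [ 0.5448 -0.1385  0.2413] 0.038466499382084005
```

Solid (3.9 N). It goes to the tub.

Call:
{"fn": "play_rows", "kwargs": {"commands": [[[0.5,0,-0.1,0,0],[0.5,-0.05,-0.25,0,0],[0.5,-0.1,-0.42,0,0],[0.5,-0.15,-0.6,0,0],[0.5,-0.2,-0.78,0,0],[0.5,-0.25,-0.95,0,0],[0.5,-0.28,-1,0,0]]]}}

```text
clock: 6.82
tcp_pos: [0.4875, 0.0679, 0.2418]
orientation: [-3.139, -0.011, -0.001]
contact_force: [-0.3, 1.5, -2.9]
grip_width: 0.0385
gripper_force: 41.4
```

Call:
{"fn": "play_rows", "kwargs": {"commands": [[[0.5,-0.07,-0.15,0,0],[0.5,-0.14,-0.33,0,0],[0.5,-0.2,-0.5,0,0],[0.5,-0.27,-0.67,0,0],[0.5,-0.33,-0.85,0,0],[0.5,-0.4,-1,0,0],[0.5,-0.4,-1,0,0]]]}}

```text
clock: 7.4
tcp_pos: [0.4053, 0.269, 0.2421]
orientation: [-3.137, -0.016, 0.0]
contact_force: [-0.4, 1.3, -3.4]
grip_width: 0.0379
gripper_force: 41.5
```

Call:
{"fn": "play_rows", "kwargs": {"commands": [[[0.5,-0.07,-0.18,0,0],[0.5,-0.14,-0.36,0,0],[0.5,-0.22,-0.55,0,0],[0.5,-0.28,-0.7,0,0],[0.5,-0.28,-0.73,0,0],[0.5,-0.28,-0.73,0,0],[0.5,-0.28,-0.73,0,0]]]}}

```text
clock: 7.98
tcp_pos: [0.3532, 0.4069, 0.2411]
orientation: [3.141, 0.0, -0.0]
contact_force: [-0.1, -0.9, -4.4]
grip_width: 0.0386
gripper_force: 42.1
```

```bash
python3 - <<'E'
from h import *
viewer.grab_frame("top");o=get_obs();f=viewer.grab_frame("wrist");M=w2c(f,o);im=f["pixels"][:,:,::-1].copy();print(o["tcp_pos"],o["contact_force"])
t=np.radians(5.06);c,s=np.cos(t),np.sin(t);Rz=np.array([[c,-s],[s,c]])
for hx,hy,z in((.154,.104,.09),(.168,.118,.09)):
  P=np.array([[-hx,-hy],[hx,-hy],[hx,hy],[-hx,hy]])@Rz.T+[.450,.368]
  cv2.polylines(im,[proj(f,np.c_[P,np.full(4,z)],M).astype(int)],1,(0,0,255))
cv2.imwrite("pics/tub1.png",im)
E
```

```text
[0.35371586 0.40607055 0.24099877] [ 0.47643319 -0.26230516 -2.63339632]
```

View pics/tub1.png

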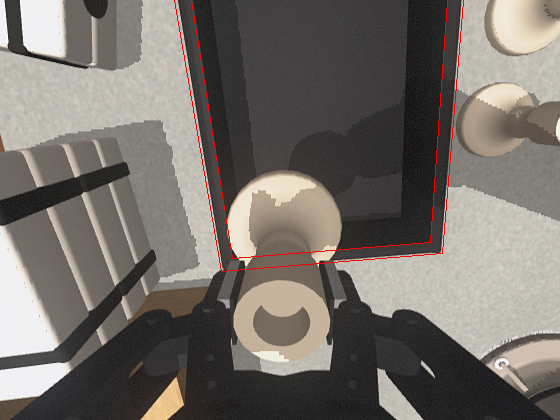

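The tub outline fits the overlay within a few mm, so the slot is good. I lower here and release.

Call:
{"fn": "play_rows", "kwargs": {"commands": [[[0.5,0,0,0.15,0],[0.5,0,0,0.3,0],[0.5,0,0,0.45,0],[0.5,0,0,0.6,0],[0.5,0,0,0.7,0],[0.5,0,0,0.75,0],[0.5,0,0,0.78,0],[0.5,0,0,0.78,0],[0.5,0,0,0.78,0],[-0.7,0,0,0.78,0],[-1,0,0,0.78,0],[-1,0,0,0.78,0]]]}}

```text
clock: 9.08
tcp_pos: [0.3537, 0.4085, 0.0868]
orientation: [-3.139, 0.0, -0.003]
contact_force: [-0.0, -0.1, -0.3]
grip_width: 0.0727
gripper_force: 0.0
```

Call:
{"fn": "play_rows", "kwargs": {"commands": [[[-1,0,0,0,0],[-1,0,0,-0.2,0],[-1,0,0,-0.4,0],[-1,0,0,-0.6,0],[-1,0,0,-0.78,0],[-1,0.05,0.15,-0.78,0],[-1,0.1,0.35,-0.78,0],[-1,0.2,0.55,-0.78,0],[-1,0.27,0.75,-0.78,0],[-1,0.35,0.95,-0.78,0],[-1,0.4,1,-0.78,0]]]}}

```text
clock: 10.0
tcp_pos: [0.434, 0.2015, 0.2416]
orientation: [3.139, -0.009, 0.001]
contact_force: [-0.6, 0.5, -0.4]
grip_width: 0.0853
gripper_force: 0.0
```

Call:
{"fn": "play_rows", "kwargs": {"commands": [[[-1,0.05,0.12,0,0],[-1,0.1,0.25,0,0],[-1,0.1,0.25,0,0],[-1,0.1,0.25,0,0],[-1,0.1,0.25,0,0]]]}}

```text
clock: 10.42
tcp_pos: [0.4527, 0.1582, 0.2416]
orientation: [-3.141, -0.0, -0.001]
contact_force: [-0.4, -0.3, -0.9]
grip_width: 0.0855
gripper_force: 0.0
```

```bash
python3 -c "
from h import *
viewer.grab_frame('top');weigh(2);near()"
```

```text
F [-0.26 -0.28  0.53] z [0.7 0.4] [0.4524 0.1588 0.2415] 0.08539682062758974
tcp [0.4524 0.1588 0.2415] Fz [-0.2  -0.33  0.04] [-3.141e+00 -3.000e-03 -0.000e+00]
[ 0.6622 -0.0047] 0.71 0.85 [403, 0, 470, 23] cmd 1.049 0.817
```

```bash
cat >> h.py <<'E'
def warm(f):
    p=cv2.medianBlur(f["pixels"],3).astype(int); return ((p[:,:,0]-p[:,:,2])>18).astype(np.uint8)
def track(f,M,prof,x,y,rad=.05):
    w=warm(f); best=(-9,)
    for step in (.01,.003,.001):
        n=int(rad/step); cx,cy=(x,y) if best[0]==-9 else best[1:]
        for i in range(-n,n+1):
            for j in range(-n,n+1):
                s=sil(f,M,prof,cx+i*step,cy+j*step); d=cv2.dilate(s,np.ones((9,9)))-s
                if s.sum()<200: continue
                v=w[s>0].mean()-w[d>0].mean()
                if v>best[0]: best=(v,cx+i*step,cy+j*step)
        rad=step*1.5
    return np.round(best,4)
EXP=[(.672,-.137),(.667,-.006),(.660,.149),(.5345,.143),(.4225,.155)]
def state(cams=("top","wrist"),pts=EXP,prof=STICK):
    o=get_obs(); t=o["tcp_pos"]; print("tcp",t.round(4),o["contact_force"].round(1),o["grip_width"].round(4))
    for c in cams:
        f=viewer.grab_frame(c); M=w2c(f,o)
        for k,(x,y) in enumerate(pts):
            u,v=proj(f,[[x,y,.05]],M)[0]
            if not(20<u<540 and 20<v<(300 if c=="wrist" else 400)): continue
            b=track(f,M,prof,x,y); print(c,k,b,"cmd",((b[1:]-t[:2])/.2*[1,-1]).round(3))
E
python3 -c "
from h import *
state()"
```

```text
Traceback (most recent call last):
  File "h.py", line 63, in state
    o=get_obs(); t=o["tcp_pos"]; print("tcp",t.round(4),o["contact_force"].round(1),o["grip_width"].round(4))
                                                                                    ^^^^^^^^^^^^^^^^^^^^^
AttributeError: 'float' object has no attribute 'round'
```

```bash
sed -i 's/o\["grip_width"\].round(4)/round(o["grip_width"],4)/' h.py
python3 -c "
from h import *
state()"
```

```text
tcp [0.4525 0.1585 0.2414] [-0.3  0.5  0.2] 0.0852
top 0 [ 0.9441  0.671  -0.136 ] cmd [1.092 1.472]
top 1 [ 0.952  0.666 -0.006] cmd [1.067 0.822]
top 2 [0.9579 0.658  0.151 ] cmd [1.027 0.037]
top 3 [0.8398 0.5365 0.142 ] cmd [0.42  0.082]
top 4 [0.7346 0.4235 0.154 ] cmd [-0.145  0.022]
wrist 3 [0.5251 0.5365 0.143 ] cmd [0.42  0.077]
wrist 4 [0.6802 0.4265 0.154 ] cmd [-0.13   0.022]
```

Tracker works on all five. S6 is next.

Call:
{"fn": "play_rows", "kwargs": {"commands": [[[-1,-0.14,0.022,0.15,0],[-1,-0.14,0.022,0.35,0],[-1,-0.14,0.022,0.55,0],[-1,-0.14,0.022,0.75,0],[-1,-0.14,0.022,0.835,0],[-1,-0.14,0.022,0.835,0],[0.5,-0.14,0.022,0.835,0],[0.5,-0.14,0.022,0.835,0],[0.5,-0.14,0.022,0.835,0],[0.5,-0.14,0.022,0.835,0],[0.5,-0.14,0.022,0.835,0],[0.5,-0.14,0.022,0.835,0]]]}}

```text
clock: 11.77
tcp_pos: [0.4262, 0.1539, 0.0759]
orientation: [-3.14, 0.0, -0.005]
contact_force: [-0.8, 1.5, 7.0]
grip_width: 0.0382
gripper_force: 39.8
```

Call:
{"fn": "play_rows", "kwargs": {"commands": [[[0.5,0,0,0,0],[0.5,0,0,-0.1,0],[0.5,0,0,-0.25,0],[0.5,0,0,-0.4,0],[0.5,0,0,-0.55,0],[0.5,0,0,-0.7,0],[0.5,0,0,-0.835,0],[0.5,0,0,-0.835,0],[0.5,0,0,-0.835,0],[0.5,0,0,-0.835,0],[0.5,0,0,-0.835,0],[0.5,0,0,-0.835,0]]]}}

```text
clock: 12.77
tcp_pos: [0.4238, 0.1526, 0.2397]
orientation: [3.14, 0.0, -0.005]
contact_force: [0.1, -0.5, -4.3]
grip_width: 0.0382
gripper_force: 42.0
```

```bash
python3 -c "from h import *; weigh(5)"
```

```text
F [-0.08  0.06 -3.64] z [-4.3 -3.3 -3.8 -2.9 -3.9] [0.4247 0.153  0.2408] 0.038285232260209634
```

Call:
{"fn": "play_rows", "kwargs": {"commands": [[[0.5,0,-0.1,0,0],[0.5,0.02,-0.25,0,0],[0.5,0.04,-0.42,0,0],[0.5,0.06,-0.6,0,0],[0.5,0.08,-0.78,0,0],[0.5,0.1,-0.95,0,0],[0.5,0.105,-1,0,0]]]}}

```text
clock: 13.6
tcp_pos: [0.4449, 0.3595, 0.2413]
orientation: [-3.137, -0.008, 0.001]
contact_force: [-0.5, 1.8, -3.5]
grip_width: 0.0382
gripper_force: 42.3
```

Call:
{"fn": "play_rows", "kwargs": {"commands": [[[0.5,0,-0.15,0,0],[0.5,0,-0.3,0,0],[0.5,0,-0.315,0.1,0],[0.5,0,-0.315,0.25,0],[0.5,0,-0.315,0.4,0],[0.5,0,-0.315,0.55,0],[0.5,0,-0.315,0.68,0],[0.5,0,-0.315,0.75,0],[0.5,0,-0.315,0.78,0],[0.5,0,-0.315,0.78,0],[0.5,0,-0.315,0.78,0]]]}}

```text
clock: 14.52
tcp_pos: [0.4463, 0.4166, 0.0859]
orientation: [-3.141, 0.0, -0.001]
contact_force: [-0.3, 0.0, -3.0]
grip_width: 0.0383
gripper_force: 42.5
```

Call:
{"fn": "play_rows", "kwargs": {"commands": [[[-0.7,0,0,0,0],[-1,0,0,0,0],[-1,0,0,0,0],[-1,0,0,0,0],[-1,0,0,-0.2,0],[-1,0,0,-0.4,0],[-1,0,0,-0.6,0],[-1,0,0,-0.78,0],[-1,0.05,0.15,-0.78,0],[-1,0.15,0.35,-0.78,0],[-1,0.2,0.55,-0.78,0],[-1,0.25,0.75,-0.78,0]]]}}

```text
clock: 15.52
tcp_pos: [0.4961, 0.2667, 0.2422]
orientation: [-3.141, -0.001, -0.003]
contact_force: [-0.2, -0.0, -0.6]
grip_width: 0.0854
gripper_force: 0.0
```

Call:
{"fn": "play_rows", "kwargs": {"commands": [[[-1,0.05,0.15,0,0],[-1,0.1,0.3,0,0],[-1,0.15,0.45,0,0],[-1,0.2,0.6,0,0],[-1,0.2,0.62,0,0],[-1,0.2,0.62,0,0],[-1,0.2,0.62,0,0]]]}}

```text
clock: 16.1
tcp_pos: [0.5353, 0.1446, 0.2417]
orientation: [-3.141, 0.001, -0.001]
contact_force: [-0.1, -0.0, 0.7]
grip_width: 0.0854
gripper_force: 0.0
```

```bash
python3 -c "
from h import *
viewer.grab_frame('top');state(pts=EXP[:4])"
```

```text
tcp [0.535  0.1455 0.2417] [-0.   0.5 -0.5] 0.0857
top 0 [ 0.9472  0.672  -0.135 ] cmd [0.685 1.403]
top 1 [ 0.9414  0.667  -0.005 ] cmd [0.66  0.753]
top 2 [0.7895 0.658  0.151 ] cmd [ 0.615 -0.027]
top 3 [0.3341 0.5475 0.113 ] cmd [0.062 0.163]
wrist 1 [ 0.7109  0.666  -0.003 ] cmd [0.655 0.743]
wrist 2 [0.598 0.658 0.15 ] cmd [ 0.615 -0.022]
wrist 3 [0.7817 0.5375 0.143 ] cmd [0.012 0.013]
```

Top is occluded for S5, but the wrist camera confirms it.

Call:
{"fn": "play_rows", "kwargs": {"commands": [[[-1,0.01,0.012,0.15,0],[-1,0.01,0.012,0.35,0],[-1,0.01,0.012,0.55,0],[-1,0.01,0.012,0.75,0],[-1,0.01,0.012,0.835,0],[-1,0.01,0.012,0.835,0],[0.5,0.01,0.012,0.835,0],[0.5,0.01,0.012,0.835,0],[0.5,0.01,0.012,0.835,0],[0.5,0.01,0.012,0.835,0],[0.5,0.01,0.012,0.835,0],[0.5,0.01,0.012,0.835,0]]]}}

```text
clock: 17.25
tcp_pos: [0.5387, 0.1425, 0.0762]
orientation: [-3.14, -0.0, -0.005]
contact_force: [-0.6, 0.7, 7.3]
grip_width: 0.0381
gripper_force: 39.6
```

Call:
{"fn": "play_rows", "kwargs": {"commands": [[[0.5,0,0,0,0],[0.5,0,0,-0.1,0],[0.5,0,0,-0.25,0],[0.5,0,0,-0.4,0],[0.5,0,0,-0.55,0],[0.5,0,0,-0.7,0],[0.5,0,0,-0.835,0],[0.5,0,0,-0.835,0],[0.5,0,0,-0.835,0],[0.5,0,0,-0.835,0],[0.5,0,0,-0.835,0],[0.5,0,0,-0.835,0]]]}}

```text
clock: 18.25
tcp_pos: [0.5365, 0.1413, 0.2398]
orientation: [3.141, -0.0, -0.004]
contact_force: [0.8, -0.1, -0.9]
grip_width: 0.038
gripper_force: 40.8
```

```bash
python3 -c "from h import *; weigh(5)"
```

```text
F [ 0.3  -0.11 -1.3 ] z [-0.9 -1.3 -1.8 -1.5 -1. ] [0.5372 0.1417 0.2408] 0.038435287988115484
```

Hollow (1.3 N). It goes to the slab's far row.

Call:
{"fn": "play_rows", "kwargs": {"commands": [[[0.5,0,0.1,0,0],[0.5,-0.02,0.25,0,0],[0.5,-0.04,0.42,0,0],[0.5,-0.06,0.6,0,0],[0.5,-0.08,0.8,0,0],[0.5,-0.1,1,0,0]]]}}

```text
clock: 19.0
tcp_pos: [0.5169, -0.0597, 0.2414]
orientation: [-3.142, -0.001, -0.0]
contact_force: [1.5, -1.5, -0.7]
grip_width: 0.0381
gripper_force: 40.7
```

Call:
{"fn": "play_rows", "kwargs": {"commands": [[[0.5,-0.02,0.2,0,0],[0.5,-0.04,0.4,0,0],[0.5,-0.06,0.6,0,0],[0.5,-0.09,0.8,0,0],[0.5,-0.12,1,0,0]]]}}

```text
clock: 19.42
tcp_pos: [0.4928, -0.2601, 0.2414]
orientation: [3.141, 0.0, 0.0]
contact_force: [0.9, 0.0, -0.9]
grip_width: 0.0382
gripper_force: 40.7
```

Call:
{"fn": "play_rows", "kwargs": {"commands": [[[0.5,-0.02,0.2,0,0],[0.5,-0.04,0.4,0,0],[0.5,-0.06,0.6,0,0],[0.5,-0.09,0.78,0,0],[0.5,-0.12,0.9,0,0],[0.5,-0.12,0.93,0,0],[0.5,-0.12,0.93,0,0],[0.5,-0.12,0.93,0,0]]]}}

```text
clock: 20.08
tcp_pos: [0.4697, -0.4433, 0.2409]
orientation: [-3.14, -0.0, 0.0]
contact_force: [1.1, 0.9, -2.1]
grip_width: 0.038
gripper_force: 40.8
```

```bash
python3 - <<'E'
from h import *
viewer.grab_frame("top");o=get_obs();f=viewer.grab_frame("wrist");M=w2c(f,o);im=f["pixels"][:,:,::-1].copy();print(o["tcp_pos"],o["contact_force"])
t=np.radians(-3.1);c,s=np.cos(t),np.sin(t);Rz=np.array([[c,-s],[s,c]])
P=np.array([[-.16,-.12],[.16,-.12],[.16,.12],[-.16,.12]])@Rz.T+[.472,-.386]
cv2.polylines(im,[proj(f,np.c_[P,np.full(4,.018)],M).astype(int)],1,(0,0,255))
cv2.imwrite("pics/slab1.png",im)
E
```

```text
[ 0.47019728 -0.44238768  0.24102104] [ 0.30623496  0.66335199 -2.25815725]
```

View pics/slab1.png

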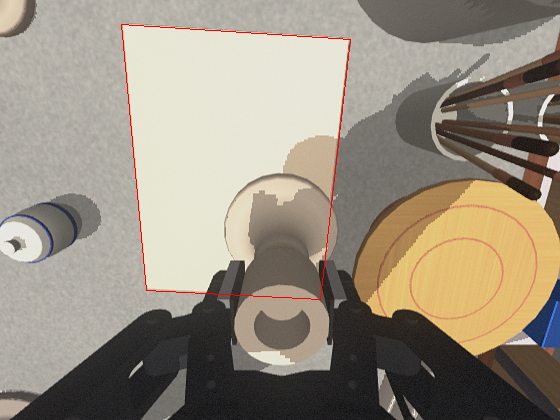

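The slab outline fits. I lower, release, and go on to S2 (.672, -.136).

Call:
{"fn": "play_rows", "kwargs": {"commands": [[[0.5,0,0,0.15,0],[0.5,0,0,0.3,0],[0.5,0,0,0.45,0],[0.5,0,0,0.58,0],[0.5,0,0,0.66,0],[0.5,0,0,0.7,0],[0.5,0,0,0.725,0],[0.5,0,0,0.725,0],[0.5,0,0,0.725,0],[-0.7,0,0,0.725,0],[-1,0,0,0.725,0],[-1,0,0,0.725,0]]]}}

```text
clock: 21.18
tcp_pos: [0.4699, -0.4448, 0.0976]
orientation: [3.14, -0.0, 0.003]
contact_force: [0.7, 0.3, 0.3]
grip_width: 0.073
gripper_force: 0.0
```

Call:
{"fn": "play_rows", "kwargs": {"commands": [[[-1,0,0,0,0],[-1,0,0,-0.15,0],[-1,0,0,-0.35,0],[-1,0,0,-0.55,0],[-1,0,0,-0.725,0],[-1,0.15,-0.15,-0.725,0],[-1,0.3,-0.3,-0.725,0],[-1,0.45,-0.45,-0.725,0],[-1,0.6,-0.6,-0.725,0],[-1,0.7,-0.75,-0.725,0],[-1,0.8,-0.85,-0.725,0]]]}}

```text
clock: 22.1
tcp_pos: [0.6315, -0.2695, 0.2417]
orientation: [-3.14, -0.006, -0.002]
contact_force: [0.2, 0.5, -0.8]
grip_width: 0.0853
gripper_force: 0.0
```

Call:
{"fn": "play_rows", "kwargs": {"commands": [[[-1,0.1,-0.15,0,0],[-1,0.18,-0.35,0,0],[-1,0.2,-0.5,0,0],[-1,0.21,-0.67,0,0],[-1,0.21,-0.68,0,0],[-1,0.21,-0.68,0,0],[-1,0.21,-0.68,0,0]]]}}

```text
clock: 22.68
tcp_pos: [0.6712, -0.1389, 0.2416]
orientation: [3.141, -0.0, 0.0]
contact_force: [0.9, -0.9, 0.1]
grip_width: 0.0852
gripper_force: 0.0
```

```bash
python3 -c "
from h import *
viewer.grab_frame('top');state(pts=EXP[:3]+[(.47,-.443)])"
```

```text
tcp [ 0.6711 -0.1402  0.2415] [-0.4 -0.3  0. ] 0.0852
top 0 [ 0.926  0.672 -0.135] cmd [ 0.005 -0.026]
top 1 [ 0.9065  0.666  -0.006 ] cmd [-0.025 -0.671]
top 2 [0.9284 0.658  0.151 ] cmd [-0.065 -1.456]
top 3 [ 0.3915  0.478  -0.478 ] cmd [-0.965  1.689]
wrist 0 [ 0.7615  0.673  -0.135 ] cmd [ 0.01  -0.026]
wrist 1 [ 0.6876  0.667  -0.005 ] cmd [-0.02  -0.676]
wrist 2 [0.7902 0.659  0.152 ] cmd [-0.06  -1.461]
```

Call:
{"fn": "play_rows", "kwargs": {"commands": [[[-1,0.007,-0.024,0.15,0],[-1,0.007,-0.024,0.35,0],[-1,0.007,-0.024,0.55,0],[-1,0.007,-0.024,0.75,0],[-1,0.007,-0.024,0.835,0],[-1,0.007,-0.024,0.835,0],[0.5,0.007,-0.024,0.835,0],[0.5,0.007,-0.024,0.835,0],[0.5,0.007,-0.024,0.835,0],[0.5,0.007,-0.024,0.835,0],[0.5,0.007,-0.024,0.835,0],[0.5,0.007,-0.024,0.835,0]]]}}

```text
clock: 23.83
tcp_pos: [0.6743, -0.1343, 0.0767]
orientation: [3.141, -0.001, 0.006]
contact_force: [-0.3, -1.7, 7.2]
grip_width: 0.0381
gripper_force: 40.0
```

Call:
{"fn": "play_rows", "kwargs": {"commands": [[[0.5,0,0,0,0],[0.5,0,0,-0.1,0],[0.5,0,0,-0.25,0],[0.5,0,0,-0.4,0],[0.5,0,0,-0.55,0],[0.5,0,0,-0.7,0],[0.5,0,0,-0.835,0],[0.5,0,0,-0.835,0],[0.5,0,0,-0.835,0],[0.5,0,0,-0.835,0],[0.5,0,0,-0.835,0],[0.5,0,0,-0.835,0]]]}}

```text
clock: 24.83
tcp_pos: [0.6715, -0.1333, 0.239]
orientation: [-3.141, -0.0, 0.006]
contact_force: [0.0, -0.6, -4.3]
grip_width: 0.0382
gripper_force: 41.7
```

```bash
python3 -c "
from h import *
weigh(5);f=viewer.grab_frame('top');cv2.imwrite('pics/top2.png',cv2.resize(f['pixels'][130:380,50:500,::-1],None,fx=1.7,fy=1.7))"
```

```text
F [ 0.1  -0.   -4.15] z [-4.3 -4.1 -4.5 -4.6 -3.1] [ 0.6725 -0.1334  0.2407] 0.03817276395924584
```

View pics/top2.png

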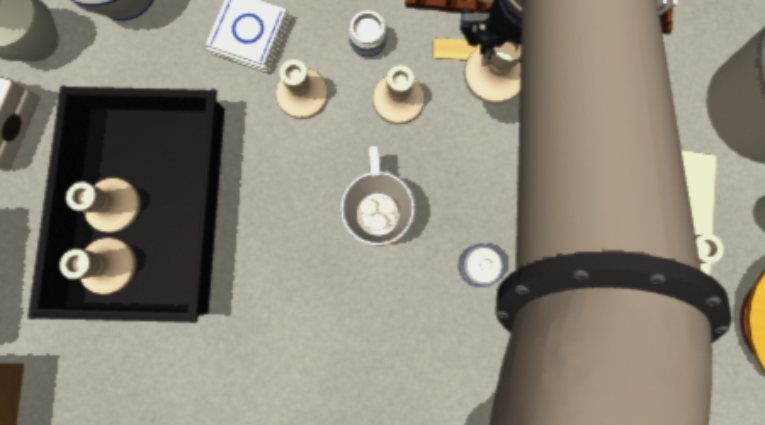

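Solid (4.15 N). The picture shows two sticks standing in the tub and the slab stick upright. This one takes the third tub slot at (.545, .425).

Call:
{"fn": "play_rows", "kwargs": {"commands": [[[0.5,0,-0.1,0,0],[0.5,-0.04,-0.25,0,0],[0.5,-0.08,-0.42,0,0],[0.5,-0.12,-0.6,0,0],[0.5,-0.16,-0.8,0,0],[0.5,-0.2,-1,0,0]]]}}

```text
clock: 25.63
tcp_pos: [0.6323, 0.0677, 0.2415]
orientation: [3.141, -0.002, 0.001]
contact_force: [1.7, 1.0, -3.8]
grip_width: 0.0378
gripper_force: 41.6
```

Call:
{"fn": "play_rows", "kwargs": {"commands": [[[0.5,-0.04,-0.2,0,0],[0.5,-0.08,-0.4,0,0],[0.5,-0.12,-0.6,0,0],[0.5,-0.17,-0.8,0,0],[0.5,-0.22,-1,0,0]]]}}

```text
clock: 26.05
tcp_pos: [0.5882, 0.2682, 0.2416]
orientation: [-3.141, 0.001, -0.001]
contact_force: [1.1, -0.6, -4.2]
grip_width: 0.0384
gripper_force: 41.6
```

Call:
{"fn": "play_rows", "kwargs": {"commands": [[[0.5,-0.05,-0.2,0,0],[0.5,-0.1,-0.4,0,0],[0.5,-0.15,-0.6,0,0],[0.5,-0.2,-0.75,0,0],[0.5,-0.215,-0.79,0,0],[0.5,-0.215,-0.79,0,0],[0.5,-0.215,-0.79,0,0]]]}}

```text
clock: 26.63
tcp_pos: [0.5455, 0.4248, 0.241]
orientation: [3.141, 0.002, -0.0]
contact_force: [1.1, -1.1, -4.8]
grip_width: 0.0382
gripper_force: 41.7
```

Call:
{"fn": "play_rows", "kwargs": {"commands": [[[0.5,0,0,0.15,0],[0.5,0,0,0.3,0],[0.5,0,0,0.45,0],[0.5,0,0,0.6,0],[0.5,0,0,0.7,0],[0.5,0,0,0.75,0],[0.5,0,0,0.78,0],[0.5,0,0,0.78,0],[0.5,0,0,0.78,0],[-0.7,0,0,0.78,0],[-1,0,0,0.78,0],[-1,0,0,0.78,0]]]}}

```text
clock: 27.63
tcp_pos: [0.5468, 0.4255, 0.0874]
orientation: [-3.139, 0.0, -0.004]
contact_force: [-0.4, -0.4, 0.0]
grip_width: 0.0727
gripper_force: 0.0
```

Call:
{"fn": "play_rows", "kwargs": {"commands": [[[-1,0,0,0,0],[-1,0,0,-0.2,0],[-1,0,0,-0.4,0],[-1,0,0,-0.6,0],[-1,0,0,-0.78,0],[-1,0.1,0.15,-0.78,0],[-1,0.2,0.3,-0.78,0],[-1,0.3,0.5,-0.78,0],[-1,0.4,0.65,-0.78,0],[-1,0.5,0.85,-0.78,0],[-1,0.565,1,-0.78,0]]]}}

```text
clock: 28.55
tcp_pos: [0.6604, 0.2216, 0.242]
orientation: [3.141, -0.002, 0.003]
contact_force: [0.6, -0.4, -0.5]
grip_width: 0.0857
gripper_force: 0.0
```

Call:
{"fn": "play_rows", "kwargs": {"commands": [[[-1,0,0.2,0,0],[-1,0,0.35,0,0],[-1,0,0.37,0,0],[-1,0,0.37,0,0],[-1,0,0.37,0,0]]]}}

```text
clock: 28.97
tcp_pos: [0.6587, 0.1513, 0.2419]
orientation: [-3.141, 0.0, -0.001]
contact_force: [0.2, 1.6, -0.2]
grip_width: 0.0854
gripper_force: 0.0
```

```bash
python3 -c "
from h import *
viewer.grab_frame('top');state(pts=EXP[1:3])"
```

```text
tcp [0.6585 0.1526 0.2418] [-0.5  0.1  0.4] 0.0857
top 0 [ 0.9509  0.666  -0.005 ] cmd [0.037 0.788]
top 1 [0.2138 0.687  0.152 ] cmd [0.142 0.003]
wrist 0 [ 0.813  0.667 -0.007] cmd [0.042 0.798]
wrist 1 [0.7642 0.659  0.15  ] cmd [0.002 0.013]
```

Call:
{"fn": "play_rows", "kwargs": {"commands": [[[-1,0.002,0.01,0.15,0],[-1,0.002,0.01,0.35,0],[-1,0.002,0.01,0.55,0],[-1,0.002,0.01,0.75,0],[-1,0.002,0.01,0.835,0],[-1,0.002,0.01,0.835,0],[0.5,0.002,0.01,0.835,0],[0.5,0.002,0.01,0.835,0],[0.5,0.002,0.01,0.835,0],[0.5,0.002,0.01,0.835,0],[0.5,0.002,0.01,0.835,0],[0.5,0.002,0.01,0.835,0]]]}}

```text
clock: 30.12
tcp_pos: [0.6606, 0.1493, 0.0766]
orientation: [-3.14, -0.0, -0.006]
contact_force: [0.5, 1.0, 6.5]
grip_width: 0.0381
gripper_force: 39.6
```

Call:
{"fn": "play_rows", "kwargs": {"commands": [[[0.5,0,0,0,0],[0.5,0,0,-0.1,0],[0.5,0,0,-0.25,0],[0.5,0,0,-0.4,0],[0.5,0,0,-0.55,0],[0.5,0,0,-0.7,0],[0.5,0,0,-0.835,0],[0.5,0,0,-0.835,0],[0.5,0,0,-0.835,0],[0.5,0,0,-0.835,0],[0.5,0,0,-0.835,0],[0.5,0,0,-0.835,0]]]}}

```text
clock: 31.12
tcp_pos: [0.6583, 0.1481, 0.2396]
orientation: [3.141, -0.0, -0.004]
contact_force: [0.1, 0.9, -2.1]
grip_width: 0.0379
gripper_force: 40.5
```

```bash
python3 -c "from h import *; weigh(5)"
```

```text
F [-0.44  0.19 -1.72] z [-2.1 -1.5 -1.8 -1.6 -1.6] [0.659  0.1484 0.2408] 0.03797766873043093
```

Hollow (1.7 N). Slab slot (.569, -.449).

Call:
{"fn": "play_rows", "kwargs": {"commands": [[[0.5,0,0.1,0,0],[0.5,-0.03,0.25,0,0],[0.5,-0.06,0.42,0,0],[0.5,-0.09,0.6,0,0],[0.5,-0.12,0.8,0,0],[0.5,-0.15,1,0,0]]]}}

```text
clock: 31.87
tcp_pos: [0.6287, -0.0528, 0.2414]
orientation: [-3.142, -0.001, -0.0]
contact_force: [0.1, -0.5, -2.4]
grip_width: 0.0381
gripper_force: 40.5
```

Call:
{"fn": "play_rows", "kwargs": {"commands": [[[0.5,-0.03,0.2,0,0],[0.5,-0.06,0.4,0,0],[0.5,-0.09,0.6,0,0],[0.5,-0.12,0.8,0,0],[0.5,-0.15,1,0,0]]]}}

```text
clock: 32.28
tcp_pos: [0.5986, -0.2534, 0.2415]
orientation: [3.141, 0.0, 0.001]
contact_force: [-0.8, 0.6, -1.0]
grip_width: 0.0378
gripper_force: 40.5
```

Call:
{"fn": "play_rows", "kwargs": {"commands": [[[0.5,-0.03,0.2,0,0],[0.5,-0.06,0.4,0,0],[0.5,-0.09,0.6,0,0],[0.5,-0.12,0.8,0,0],[0.5,-0.15,0.95,0,0],[0.5,-0.15,0.985,0,0],[0.5,-0.15,0.985,0,0],[0.5,-0.15,0.985,0,0]]]}}

```text
clock: 32.95
tcp_pos: [0.5693, -0.4478, 0.2408]
orientation: [-3.14, 0.0, 0.0]
contact_force: [0.0, 1.2, -0.8]
grip_width: 0.0382
gripper_force: 40.6
```

Call:
{"fn": "play_rows", "kwargs": {"commands": [[[0.5,0,0,0.15,0],[0.5,0,0,0.3,0],[0.5,0,0,0.45,0],[0.5,0,0,0.58,0],[0.5,0,0,0.66,0],[0.5,0,0,0.7,0],[0.5,0,0,0.725,0],[0.5,0,0,0.725,0],[0.5,0,0,0.725,0],[-0.7,0,0,0.725,0],[-1,0,0,0.725,0],[-1,0,0,0.725,0]]]}}

```text
clock: 33.95
tcp_pos: [0.5697, -0.449, 0.0977]
orientation: [3.14, -0.0, 0.003]
contact_force: [-0.3, -1.2, 1.1]
grip_width: 0.0728
gripper_force: 0.0
```

Call:
{"fn": "play_rows", "kwargs": {"commands": [[[-1,0,0,0,0],[-1,0,0,-0.15,0],[-1,0,0,-0.35,0],[-1,0,0,-0.55,0],[-1,0,0,-0.725,0],[-1,0.05,-0.15,-0.725,0],[-1,0.1,-0.3,-0.725,0],[-1,0.15,-0.5,-0.725,0],[-1,0.2,-0.65,-0.725,0],[-1,0.25,-0.85,-0.725,0],[-1,0.285,-1,-0.725,0]]]}}

```text
clock: 34.87
tcp_pos: [0.6271, -0.2448, 0.2418]
orientation: [-3.14, -0.003, -0.002]
contact_force: [0.9, 0.3, 0.6]
grip_width: 0.0851
gripper_force: 0.0
```

Call:
{"fn": "play_rows", "kwargs": {"commands": [[[-1,0.04,-0.2,0,0],[-1,0.08,-0.4,0,0],[-1,0.12,-0.6,0,0],[-1,0.16,-0.8,0,0],[-1,0.2,-1,0,0]]]}}

```text
clock: 35.28
tcp_pos: [0.6663, -0.0467, 0.2419]
orientation: [3.141, -0.001, 0.001]
contact_force: [1.0, -0.0, -0.6]
grip_width: 0.0854
gripper_force: 0.0
```

Call:
{"fn": "play_rows", "kwargs": {"commands": [[[-1,0,-0.15,0,0],[-1,0,-0.215,0,0],[-1,0,-0.215,0,0],[-1,0,-0.215,0,0]]]}}

```text
clock: 35.62
tcp_pos: [0.6661, -0.0059, 0.2415]
orientation: [3.141, 0.001, 0.0]
contact_force: [-0.0, -1.8, -0.5]
grip_width: 0.0854
gripper_force: 0.0
```

```bash
python3 -c "
from h import *
viewer.grab_frame('top');state(pts=EXP[1:2])"
```

```text
tcp [ 0.6661 -0.0078  0.2415] [-0.1 -1.1 -0.1] 0.0856
top 0 [ 0.2227  0.622  -0.002 ] cmd [-0.221 -0.029]
wrist 0 [ 0.7621  0.667  -0.005 ] cmd [ 0.004 -0.014]
```

Call:
{"fn": "play_rows", "kwargs": {"commands": [[[-1,0.004,-0.012,0.15,0],[-1,0.004,-0.012,0.35,0],[-1,0.004,-0.012,0.55,0],[-1,0.004,-0.012,0.75,0],[-1,0.004,-0.012,0.835,0],[-1,0.004,-0.012,0.835,0],[0.5,0.004,-0.012,0.835,0],[0.5,0.004,-0.012,0.835,0],[0.5,0.004,-0.012,0.835,0],[0.5,0.004,-0.012,0.835,0],[0.5,0.004,-0.012,0.835,0],[0.5,0.004,-0.012,0.835,0]]]}}

```text
clock: 36.77
tcp_pos: [0.6686, -0.0035, 0.0766]
orientation: [3.141, -0.001, 0.006]
contact_force: [-0.3, -0.2, 6.7]
grip_width: 0.0383
gripper_force: 40.9
```

Call:
{"fn": "play_rows", "kwargs": {"commands": [[[0.5,0,0,0,0],[0.5,0,0,-0.1,0],[0.5,0,0,-0.25,0],[0.5,0,0,-0.4,0],[0.5,0,0,-0.55,0],[0.5,0,0,-0.7,0],[0.5,0,0,-0.835,0],[0.5,0,0,-0.835,0],[0.5,0,0,-0.835,0],[0.5,0,0,-0.835,0],[0.5,0,0,-0.835,0],[0.5,0,0,-0.835,0]]]}}

```text
clock: 37.77
tcp_pos: [0.6659, -0.0032, 0.2395]
orientation: [3.141, 0.0, -0.005]
contact_force: [-0.4, -0.3, -2.5]
grip_width: 0.0385
gripper_force: 41.0
```

```bash
python3 -c "from h import *; weigh(5)"
```

```text
F [-0.08  0.12 -2.04] z [-2.5 -1.2 -1.7 -2.8 -1.9] [ 0.6668 -0.0031  0.2408] 0.03842134444352873
```

```bash
python3 -c "from h import *; weigh(10)"
```

```text
F [ 0.09  0.04 -1.67] z [-1.6 -1.6 -1.8 -1.5 -1.8 -2.1 -1.4 -1.5 -1.6 -1.9] [ 0.6669 -0.0031  0.2414] 0.03854440724014025
```

Hollow (1.7 N). Slab at (.52, -.335).

Call:
{"fn": "play_rows", "kwargs": {"commands": [[[0.5,0,0.1,0,0],[0.5,-0.08,0.25,0,0],[0.5,-0.16,0.42,0,0],[0.5,-0.25,0.6,0,0],[0.5,-0.33,0.8,0,0],[0.5,-0.42,1,0,0]]]}}

```text
clock: 39.02
tcp_pos: [0.5836, -0.2013, 0.2415]
orientation: [3.141, 0.001, 0.001]
contact_force: [0.4, -0.5, -1.3]
grip_width: 0.0383
gripper_force: 40.9
```

Call:
{"fn": "play_rows", "kwargs": {"commands": [[[0.5,-0.08,0.2,0,0],[0.5,-0.16,0.4,0,0],[0.5,-0.25,0.55,0,0],[0.5,-0.3,0.63,0,0],[0.5,-0.315,0.66,0,0],[0.5,-0.315,0.66,0,0],[0.5,-0.315,0.66,0,0]]]}}

```text
clock: 39.6
tcp_pos: [0.5222, -0.3306, 0.2414]
orientation: [-3.141, -0.001, -0.001]
contact_force: [0.3, 0.9, -1.1]
grip_width: 0.0383
gripper_force: 40.9
```

Call:
{"fn": "play_rows", "kwargs": {"commands": [[[0.5,0,0,0.15,0],[0.5,0,0,0.3,0],[0.5,0,0,0.45,0],[0.5,0,0,0.58,0],[0.5,0,0,0.66,0],[0.5,0,0,0.7,0],[0.5,0,0,0.725,0],[0.5,0,0,0.725,0],[0.5,0,0,0.725,0],[-0.7,0,0,0.725,0],[-1,0,0,0.725,0],[-1,0,0,0.725,0]]]}}

```text
clock: 40.6
tcp_pos: [0.5221, -0.3322, 0.0975]
orientation: [3.141, -0.0, 0.003]
contact_force: [0.4, 0.6, 1.1]
grip_width: 0.073
gripper_force: 0.0
```

Call:
{"fn": "play_rows", "kwargs": {"commands": [[[-1,0,0,0,0],[-1,0,0,-0.15,0],[-1,0,0,-0.35,0],[-1,0,0,-0.55,0],[-1,0,0,-0.725,0],[-1,0,-0.15,-0.725,0],[-1,0,-0.3,-0.725,0],[-1,0,-0.5,-0.725,0],[-1,0,-0.65,-0.725,0],[-1,0,-0.85,-0.725,0],[-1,0,-1,-0.725,0]]]}}

```text
clock: 41.52
tcp_pos: [0.5212, -0.1288, 0.2419]
orientation: [-3.141, -0.002, -0.002]
contact_force: [0.6, 0.7, -0.3]
grip_width: 0.0855
gripper_force: 0.0
```

Call:
{"fn": "play_rows", "kwargs": {"commands": [[[-1,0,-0.15,0,0],[-1,0,-0.3,0,0],[-1,0,-0.3,0,0],[-1,0,-0.3,0,0],[-1,0,-0.3,0,0]]]}}

```text
clock: 41.93
tcp_pos: [0.5214, -0.0725, 0.2416]
orientation: [3.141, -0.001, 0.001]
contact_force: [0.2, -0.1, -1.2]
grip_width: 0.0855
gripper_force: 0.0
```

```bash
python3 - <<'E'
from h import *
viewer.grab_frame("top");o=get_obs();f=viewer.grab_frame("wrist");M=w2c(f,o);im=f["pixels"][:,:,::-1].copy();print(o["tcp_pos"],o["contact_force"])
cx,cy,th=.484,.0075,np.radians(9)
for rr,z in((.035,.004),(.052,.099),(.045,.004)):
    cv2.polylines(im,[proj(f,np.c_[cx+rr*np.cos(a),cy+rr*np.sin(a),np.full(40,z)],M).astype(int)],1,(0,0,255))
P=np.array([[.07,-.007],[.09,-.007],[.09,.007],[.07,.007]]);c,s=np.cos(th),np.sin(th)
cv2.polylines(im,[proj(f,np.c_[P@np.array([[c,s],[-s,c]])+[cx,cy],np.full(4,.1)],M).astype(int)],1,(0,0,255))
cv2.imwrite("pics/jug1.png",im)
for n in("wrist","top"):
  q=viewer.grab_frame(n)
  for t,p in(("jug",JUG),("mat",MAT)):
    for d in viewer.trace(q,t)[:2]: print(n,t,fit(q,w2c(q,o),p,d["pixels"]),d["score"],d["rect"])
E
```

```text
[ 0.52136018 -0.07310401  0.24145385] [ 1.16836054 -0.59684305 -0.05509172]
wrist jug (array([0.48868097, 0.00878574]), np.float64(0.5983824834796331)) 0.71 [151.2, 144.3, 255.7, 291.8]
wrist mat (array([ 0.49310113, -0.02319369]), np.float64(0.13902053712480253)) 0.97 [215.5, 181.7, 257.8, 231.0]
wrist mat (array([ 0.47787674, -0.34832459]), np.float64(0.06742815033161385)) 0.52 [412.0, 74.5, 558.6, 324.7]
top jug (array([0.48362484, 0.00867784]), np.float64(0.6243323442136498)) 0.93 [251.3, 220.2, 293.6, 274.7]
top jug (array([ 0.44807836, -0.36849536]), np.float64(0.16680660509375875)) 0.24 [380.9, 207.1, 471.6, 348.2]
```

View pics/jug1.png

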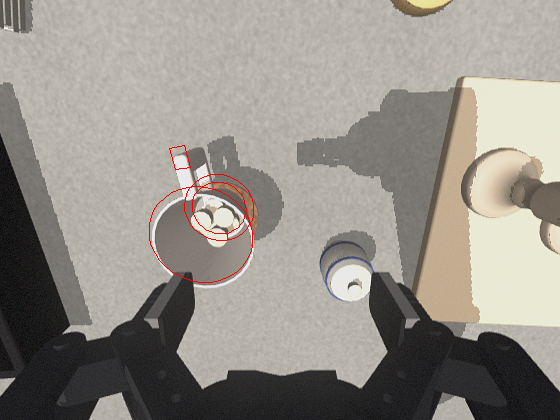

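The jug's true centre is about (.481, .006) with yaw about 9°, so the handle grip is at about (.560, .0175). I hover there, descend and grip hard.

Call:
{"fn": "play_rows", "kwargs": {"commands": [[[-1,0.05,-0.12,0,-0.03],[-1,0.1,-0.25,0,-0.07],[-1,0.15,-0.38,0,-0.1],[-1,0.193,-0.453,0,-0.1],[-1,0.193,-0.453,0.2,-0.1],[-1,0.193,-0.453,0.35,-0.1],[-1,0.193,-0.453,0.45,-0.1],[-1,0.193,-0.453,0.45,-0.1],[-1,0.193,-0.453,0.45,-0.1]]]}}

```text
clock: 43.08
tcp_pos: [0.5595, 0.0186, 0.1507]
orientation: [-3.132, -0.246, 0.003]
contact_force: [-0.1, 0.3, 0.7]
grip_width: 0.0853
gripper_force: 0.0
```

```bash
python3 - <<'E'
from h import *
viewer.grab_frame("top");o=get_obs();f=viewer.grab_frame("wrist");M=w2c(f,o);im=f["pixels"][:,:,::-1].copy();print(o["tcp_pos"],o["orientation"])
cx,cy,th=.481,.006,np.radians(9)
for rr,z in((.052,.099),(.045,.004)):
    cv2.polylines(im,[proj(f,np.c_[cx+rr*np.cos(a),cy+rr*np.sin(a),np.full(40,z)],M).astype(int)],1,(0,0,255))
P=np.array([[.07,-.007],[.09,-.007],[.09,.007],[.07,.007]]);c,s=np.cos(th),np.sin(th)
cv2.polylines(im,[proj(f,np.c_[P@np.array([[c,s],[-s,c]])+[cx,cy],np.full(4,.1)],M).astype(int)],1,(0,0,255))
cv2.imwrite("pics/jug2.png",im)
E
```

```text
[0.56061547 0.01873385 0.15212127] [-3.13186275e+00 -2.45755664e-01 -1.13745320e-03]
```

View pics/jug2.png

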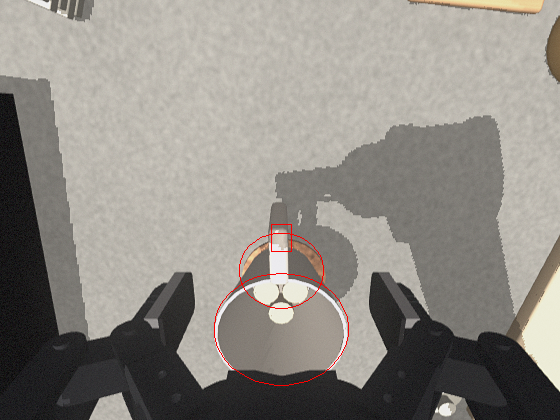

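The handle at (280,237) and the rim match the overlay, so I descend and grip.

Call:
{"fn": "play_rows", "kwargs": {"commands": [[[-1,0,0,0.15,0],[-1,0,0,0.3,0],[-1,0,0,0.45,0],[-1,0,0,0.55,0],[-1,0,0,0.585,0],[-1,0,0,0.585,0],[0.8,0,0,0.585,0],[0.9,0,0,0.585,0],[1,0,0,0.585,0],[1,0,0,0.585,0],[1,0,0,0.585,0],[1,0,0,0.585,0]]], "grip_force": 30}}

```text
clock: 44.18
tcp_pos: [0.5604, 0.0189, 0.0349]
orientation: [-3.132, -0.246, -0.002]
contact_force: [-0.3, 1.0, 2.7]
grip_width: 0.0132
gripper_force: 31.9
```

Call:
{"fn": "play_rows", "kwargs": {"commands": [[[1,0,0,0,0],[1,0,0,0,0],[1,0,0,0,0],[1,0,0,0,0],[1,0,0,-0.1,0],[1,0,0,-0.2,0],[1,0,0,-0.3,0],[1,0,0,-0.4,0],[1,0,0,-0.5,0],[1,0,0,-0.6,0],[1,0,0,-0.6,0],[1,0,0,-0.6,0]]], "grip_force": 100}}

```text
clock: 45.18
tcp_pos: [0.5604, 0.0187, 0.1546]
orientation: [3.132, 0.246, 0.003]
contact_force: [-0.6, -0.4, -3.3]
grip_width: 0.0131
gripper_force: 97.8
```

```bash
python3 - <<'E'
from h import *
weigh(3);s=viewer.grab_frame("side")["pixels"][80:360,100:400,::-1];w=viewer.grab_frame("wrist")["pixels"][:,:,::-1]
cv2.imwrite("pics/lift.png",np.hstack([cv2.resize(s,(400,373)),cv2.resize(w[:,60:510],(400,373))]));print(get_obs()["moment"])
E
```

```text
F [-0.26 -0.26 -3.45] z [-3.3 -4.1 -2.9] [0.5589 0.0186 0.1527] 0.012421020710533318
[-0.00149414 -0.22684204  0.00102661]
```

View pics/lift.png

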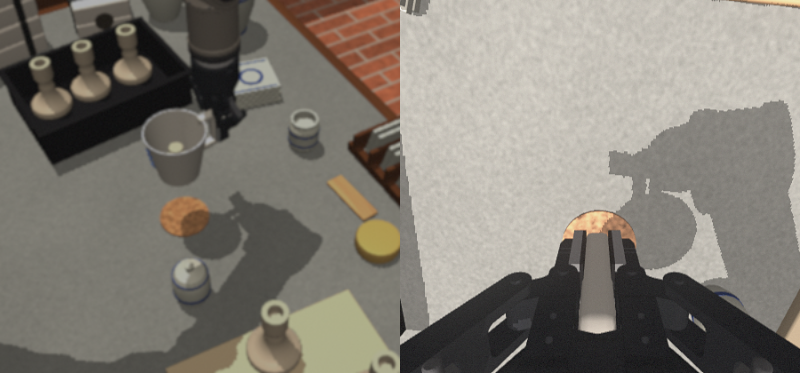

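The jug is held level at 100 N, and the mat is visible. I check the joints and locate the bare mat.

```bash
python3 - <<'E'
from h import *
print(get_obs()["joints"].round(2))
for n in("side","top"):
  q=viewer.grab_frame(n);p=q["pixels"].astype(int)
  for d in viewer.trace(q,"mat")[:2]: print(n,fit(q,w2c(q),MAT,d["pixels"],.004),d["score"],d["rect"])
E
```

```text
[ 0.07  0.39 -0.26  1.89  0.13  0.87 -1.68]
side (array([0.47449335, 0.0070849 ]), np.float64(0.9326923076923077)) 0.6 [219.2, 229.1, 256.8, 257.2]
```

The +y pour would run out of joint-7 range. Instead I pour along the tub's free near lane from its +x end, with the jug yaw about the tub's 5°.

Call:
{"fn": "play_rows", "kwargs": {"commands": [[[1,0,-0.04,-0.08,0],[1,0.03,-0.12,-0.16,0],[1,0.05,-0.22,-0.25,0],[1,0.08,-0.32,-0.315,0],[1,0.11,-0.43,-0.315,0],[1,0.14,-0.54,-0.315,0],[1,0.17,-0.65,-0.315,0],[1,0.196,-0.76,-0.315,0]]]}}

```text
clock: 46.3
tcp_pos: [0.575, 0.176, 0.2172]
orientation: [3.132, 0.246, 0.0]
contact_force: [0.6, 0.4, -3.4]
grip_width: 0.0125
gripper_force: 97.7
```

Call:
{"fn": "play_rows", "kwargs": {"commands": [[[1,0.03,-0.11,0,0.01],[1,0.06,-0.22,0,0.02],[1,0.09,-0.33,0,0.03],[1,0.12,-0.44,0,0.04],[1,0.15,-0.55,0,0.044],[1,0.18,-0.66,0,0.044],[1,0.196,-0.73,0,0.044],[1,0.196,-0.755,0,0.044],[1,0.196,-0.755,0,0.044],[1,0.196,-0.755,0,0.044]]]}}

```text
clock: 47.13
tcp_pos: [0.5901, 0.329, 0.2169]
orientation: [3.137, 0.137, -0.001]
contact_force: [-0.9, -1.0, -1.6]
grip_width: 0.0127
gripper_force: 97.8
```

Call:
{"fn": "play_rows", "kwargs": {"commands": [[[1,0,0,0,0],[1,0,0,0,0],[1,0,0,0,0],[1,0,0,0,0],[1,0,0,0,0],[1,0,0,0,0]]], "grip_force": 40}}

```text
clock: 47.63
tcp_pos: [0.5901, 0.3301, 0.2174]
orientation: [3.139, 0.138, 0.0]
contact_force: [-1.0, -0.1, -3.2]
grip_width: 0.0129
gripper_force: 97.8
```

```bash
python3 - <<'E'
from h import *
o=get_obs();print(o["tcp_pos"],o["joints"].round(2),o["moment"].round(3),o["contact_force"].round(2),o["gripper_force"],R.from_rotvec(o["orientation"]).as_euler("xyz",degrees=True))
E
```

```text
[0.59013035 0.33010457 0.21739423] [-0.38  0.51 -0.32  1.55  0.17  1.11 -2.22] [ 0.017 -0.196  0.002] [-1.03 -0.15 -3.19] 97.77514100074768 [ 1.79996320e+02 -6.75317164e-03  5.01769937e+00]
```

Call:
{"fn": "play_rows", "kwargs": {"commands": [[[0.9,0,0,0,0],[0.8,0,0,0,0],[0.8,0,0,0,0],[0.8,0,0,0,0]]], "grip_force": 20}}

```text
clock: 47.97
tcp_pos: [0.59, 0.3304, 0.2173]
orientation: [3.139, 0.138, -0.0]
contact_force: [0.9, -0.6, -2.6]
grip_width: 0.0127
gripper_force: 97.8
```

```bash
cat >> h.py <<'E'
def jugtilt():
    # direction of handle/jug from moment: r x F about tcp
    o=get_obs();print(o["tcp_pos"].round(4),"F",o["contact_force"].round(1),"M",o["moment"].round(3),"grip",round(o["gripper_force"],1),round(o["grip_width"],4))
E
python3 -c "from h import *; jugtilt()"
```

```text
[0.59   0.3304 0.2173] F [ 0.9 -0.6 -2.6] M [ 0.    -0.241 -0.019] grip 97.8 0.0127
```

Call:
{"fn": "play_rows", "kwargs": {"commands": [[[0.72,0,0,0,0],[0.71,0,0,0,0],[0.7,0,0,0,0],[0.7,0,0,0,0]]], "grip_force": 20}}

```text
clock: 48.3
tcp_pos: [0.5901, 0.3303, 0.2173]
orientation: [3.139, 0.138, 0.0]
contact_force: [-0.7, 0.2, -2.0]
grip_width: 0.0132
gripper_force: 71.2
```

```bash
python3 -c "from h import *; jugtilt()"
```

```text
[0.5901 0.3303 0.2173] F [-0.7  0.2 -2. ] M [ 0.018 -0.18  -0.009] grip 71.2 0.0132
```

Call:
{"fn": "play_rows", "kwargs": {"commands": [[[0.695,0,0,0,0],[0.69,0,0,0,0],[0.69,0,0,0,0]]]}}

```text
clock: 48.55
tcp_pos: [0.5901, 0.3303, 0.2173]
orientation: [3.139, 0.138, -0.0]
contact_force: [-0.4, -0.1, -2.6]
grip_width: 0.0131
gripper_force: 45.7
```

Call:
{"fn": "play_rows", "kwargs": {"commands": [[[0.685,0,0,0,0],[0.685,0,0,0,0],[0.685,0,0,0,0]]]}}

```text
clock: 48.8
tcp_pos: [0.5901, 0.3303, 0.2173]
orientation: [3.139, 0.138, 0.0]
contact_force: [-0.1, -0.6, -2.8]
grip_width: 0.0137
gripper_force: 32.9
```

```bash
python3 -c "from h import *; jugtilt()"
```

```text
[0.5901 0.3303 0.2173] F [-0.1 -0.6 -2.8] M [ 0.033 -0.191  0.04 ] grip 32.9 0.0137
```

Call:
{"fn": "play_rows", "kwargs": {"commands": [[[0.68,0,0,0,0],[0.68,0,0,0,0],[0.68,0,0,0,0]]]}}

```text
clock: 49.05
tcp_pos: [0.5901, 0.3303, 0.2173]
orientation: [3.139, 0.138, -0.0]
contact_force: [-0.4, 0.6, -1.6]
grip_width: 0.0141
gripper_force: 20.0
```

Call:
{"fn": "play_rows", "kwargs": {"commands": [[[0.678,0,0,0,0],[0.678,0,0,0,0],[0.678,0,0,0,0]]]}}

```text
clock: 49.3
tcp_pos: [0.5901, 0.3303, 0.2173]
orientation: [-3.139, -0.138, 0.0]
contact_force: [-0.0, 0.2, -2.7]
grip_width: 0.0144
gripper_force: 14.5
```

```bash
python3 - <<'E'
from h import *
jugtilt();viewer.grab_frame("top");jugtilt()
s=viewer.grab_frame("side")["pixels"][60:260,80:340,::-1]
cv2.imwrite("pics/pour1.png",cv2.resize(s,None,fx=2,fy=2))
E
```

```text
[0.5901 0.3303 0.2173] F [-0.   0.2 -2.7] M [ 0.031 -0.158  0.006] grip 14.5 0.0144
[0.5901 0.3303 0.2173] F [-0.8 -0.7 -2.2] M [-0.    -0.212  0.037] grip 14.4 0.0136
```

View pics/pour1.png

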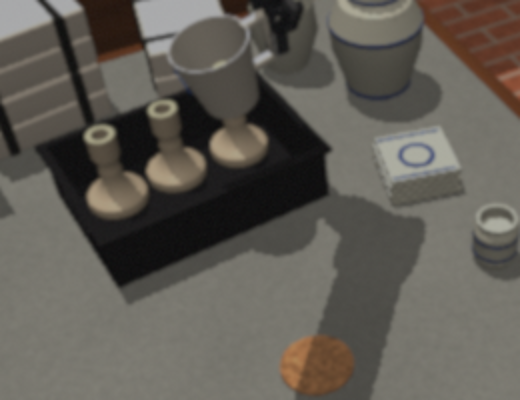

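The jug is still nearly upright over the tub at 14 N. I ease the grip further.

Call:
{"fn": "play_rows", "kwargs": {"commands": [[[0.6765,0,0,0,0],[0.6765,0,0,0,0],[0.6765,0,0,0,0],[0.6765,0,0,0,0]]]}}

```text
clock: 49.73
tcp_pos: [0.5901, 0.3303, 0.2172]
orientation: [3.138, 0.138, 0.0]
contact_force: [0.9, -0.9, -2.3]
grip_width: 0.0139
gripper_force: 7.9
```

```bash
cat >> h.py <<'E'
def ang(n=4):
    M=[];F=[]
    for _ in range(n):
        o=get_obs();M.append(o["moment"][1]);F.append(o["contact_force"][2]);viewer.grab_frame("top")
    f=viewer.grab_frame("side"); T=viewer.trace(f,"jug"); t=T[0] if T else None
    print("My",np.mean(M).round(3),"Fz",np.mean(F).round(2),"grip",round(o["gripper_force"],1),round(o["grip_width"],4),"jug rect",t and (t["rect"],round(t["score"],2)))
    f=viewer.grab_frame("side")
    T=viewer.trace(f,"spare_1"); print([(np.round(t["rect"]).astype(int).tolist(),round(t["score"],2)) for t in T])
E
python3 -c "from h import *; ang()"
```

```text
My -0.105 Fz -2.7 grip 7.7 0.014 jug rect ([185.5, 80.1, 232.5, 126.9], 0.71)
[]
```

Call:
{"fn": "play_rows", "kwargs": {"commands": [[[0.676,0,0,0,0],[0.676,0,0,0,0],[0.676,0,0,0,0],[0.676,0,0,0,0]]]}}

```text
clock: 50.47
tcp_pos: [0.5901, 0.3303, 0.2173]
orientation: [3.139, 0.138, 0.0]
contact_force: [-0.0, -0.7, -2.6]
grip_width: 0.0141
gripper_force: 7.0
```

```bash
python3 -c "from h import *; ang()"
```

```text
My -0.029 Fz -2.53 grip 7.0 0.0137 jug rect ([183.5, 78.3, 235.4, 128.0], 0.78)
[]
```

```bash
python3 - <<'E'
from h import *
s=viewer.grab_frame("side")["pixels"][50:230,80:320,::-1];w=viewer.grab_frame("top")["pixels"][120:330,50:290,::-1]
cv2.imwrite("pics/pour2.png",np.hstack([cv2.resize(s,(400,300)),cv2.resize(w,(400,350))[:300]]))
E
```

```text
(no output)
```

View pics/pour2.png

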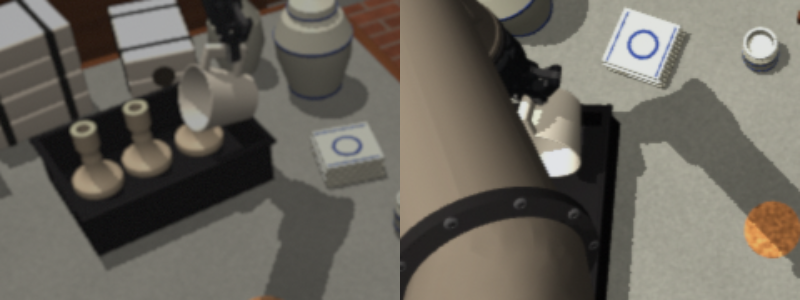

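The jug is tilted about 72° with the mouth toward -x, and its weight says the spares are still inside. I move it down the tub lane, lower the lip inside, and use the -x wall to push it past horizontal.

Call:
{"fn": "play_rows", "kwargs": {"commands": [[[0.68,0,0,0,0],[0.68,-0.04,0,0,0],[0.68,-0.12,-0.03,0,0],[0.68,-0.22,-0.06,0,0],[0.68,-0.33,-0.06,0,0],[0.68,-0.45,-0.06,0,0],[0.68,-0.57,-0.06,0,0],[0.68,-0.68,-0.06,0,0],[0.68,-0.78,-0.06,0,0],[0.68,-0.85,-0.06,0,0],[0.68,-0.875,-0.06,0,0],[0.68,-0.875,-0.06,0,0]]]}}

```text
clock: 51.97
tcp_pos: [0.4134, 0.327, 0.2176]
orientation: [3.138, 0.141, 0.0]
contact_force: [0.2, -0.6, -2.7]
grip_width: 0.0136
gripper_force: 8.4
```

Call:
{"fn": "play_rows", "kwargs": {"commands": [[[0.678,0,0,0.04,0],[0.678,0,0,0.1,0],[0.678,0,0,0.18,0],[0.678,0,0,0.25,0],[0.678,0,0,0.32,0],[0.678,0,0,0.36,0],[0.678,0,0,0.375,0],[0.678,0,0,0.375,0],[0.678,0,0,0.375,0]]]}}

```text
clock: 52.72
tcp_pos: [0.4153, 0.3272, 0.1426]
orientation: [-3.138, -0.137, -0.001]
contact_force: [0.4, 0.9, -2.3]
grip_width: 0.0138
gripper_force: 8.4
```

```bash
python3 -c "from h import *; jugtilt();ang(3)"
```

```text
[0.4153 0.3272 0.1426] F [ 0.4  0.9 -2.3] M [ 0.009 -0.022 -0.081] grip 8.4 0.0138
My -0.04 Fz -2.43 grip 8.4 0.0135 jug rect ([126.4, 124.0, 179.3, 169.8], 0.77)
[]
```

Now push -x, slowly.

Call:
{"fn": "play_rows", "kwargs": {"commands": [[[0.678,-0.05,0,0,0],[0.678,-0.1,0,0,0],[0.678,-0.15,0,0,0],[0.678,-0.2,0,0,0],[0.678,-0.25,0,0,0],[0.678,-0.3,0,0,0],[0.678,-0.3,0,0,0]]]}}

```text
clock: 53.65
tcp_pos: [0.3525, 0.3215, 0.1423]
orientation: [3.138, 0.141, -0.001]
contact_force: [0.5, -0.4, -2.6]
grip_width: 0.0139
gripper_force: 8.0
```

Call:
{"fn": "play_rows", "kwargs": {"commands": [[[0.678,-0.04,0,0,0],[0.678,-0.08,0,0,0],[0.678,-0.12,0,0,0],[0.678,-0.16,0,0,0],[0.678,-0.2,0,0,0],[0.678,-0.2,0,0,0],[0.678,-0.2,0,0,0]]]}}

```text
clock: 54.23
tcp_pos: [0.3142, 0.3181, 0.1422]
orientation: [3.138, 0.139, -0.001]
contact_force: [0.5, 1.7, -2.7]
grip_width: 0.0139
gripper_force: 8.2
```

```bash
python3 -c "from h import *; jugtilt();ang(3)"
```

```text
[0.3142 0.3181 0.1422] F [ 0.5  1.7 -2.7] M [ 0.068 -0.099 -0.025] grip 8.2 0.0139
My -0.027 Fz -1.95 grip 8.1 0.0139 jug rect ([105.3, 134.0, 164.3, 177.1], 0.72)
[]
```

```bash
python3 - <<'E'
from h import *
F=[];M=[]
for _ in range(8):
    o=get_obs();F.append(o["contact_force"]);M.append(o["moment"]);viewer.grab_frame("side")
print(np.mean(F,0).round(2),np.std(F,0).round(2),np.mean(M,0).round(3))
s=viewer.grab_frame("side")["pixels"][90:240,70:270,::-1];w=viewer.grab_frame("wrist")["pixels"][:,:,::-1]
cv2.imwrite("pics/pour3.png",np.hstack([cv2.resize(s,(400,300)),cv2.resize(w,(400,300))]))
E
```

```text
[ 0.06  0.16 -2.31] [0.59 0.45 0.34] [-0.003  0.049 -0.004]
```

View pics/pour3.png

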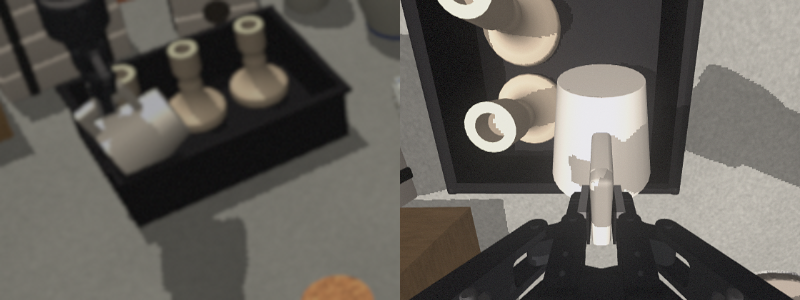

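The wrist view shows the foot's underside, so the tilt is past 90°, but the mouth is held against the wall. I tighten the grip to keep the tilt, back off and let the spares slide out.

Call:
{"fn": "play_rows", "kwargs": {"commands": [[[0.72,0,0,0,0],[0.72,0,0,0,0],[0.72,0.05,0,-0.02,0],[0.72,0.1,0,-0.05,0],[0.72,0.15,0,-0.08,0],[0.72,0.2,0,-0.1,0],[0.72,0.25,0,-0.1,0],[0.72,0.3,0,-0.1,0],[0.72,0.3,0,-0.1,0],[0.72,0.3,0,-0.1,0]]], "grip_force": 80}}

```text
clock: 55.92
tcp_pos: [0.3752, 0.3232, 0.1619]
orientation: [3.138, 0.136, -0.001]
contact_force: [-0.1, -0.1, -1.4]
grip_width: 0.0132
gripper_force: 50.0
```

```bash
cat >> h.py <<'E'
def fm(n=8):
    F=[];M=[]
    for _ in range(n):
        o=get_obs();F.append(o["contact_force"]);M.append(o["moment"]);viewer.grab_frame("top")
    print(np.mean(F,0).round(2),np.std(F,0).round(2),np.mean(M,0).round(3),o["tcp_pos"].round(4),round(o["gripper_force"],1))
E
python3 -c "from h import *; fm()"
```

```text
[-0.04 -0.1  -1.67] [0.43 0.54 0.34] [-0.014  0.072  0.005] [0.3745 0.3235 0.1623] 50.0
```

Call:
{"fn": "play_rows", "kwargs": {"commands": [[[0.72,0.12,0,0,0],[0.72,0,0,0,0],[0.72,0.12,0,0,0],[0.72,0,0,0,0],[0.72,0.12,0,0,0],[0.72,0.12,0,-0.2,0],[0.72,0.12,0,-0.35,0],[0.72,0.12,0,-0.5,0],[0.72,0.12,0,-0.5,0],[0.72,0.12,0,-0.5,0]]]}}

```text
clock: 57.15
tcp_pos: [0.3994, 0.3264, 0.264]
orientation: [-3.136, -0.138, -0.005]
contact_force: [-0.1, -0.2, -1.9]
grip_width: 0.0131
gripper_force: 50.3
```

```bash
python3 - <<'E'
from h import *
fm(12)
for n in("top","side","wrist"):
    o=get_obs();f=viewer.grab_frame(n)
    for t in viewer.trace(f,"spare_1"): print(n,np.round(t["rect"]),round(t["score"],2),unproj(f,[(t["rect"][0]+t["rect"][2])/2,(t["rect"][1]+t["rect"][3])/2],w2c(f,o),.018)[0].round(3))
E
```

```text
[-0.16 -0.11 -1.71] [0.61 0.52 0.54] [-0.004  0.074  0.002] [0.3987 0.3255 0.262 ] 50.3
top [139. 299. 148. 310.] 0.59 [0.316 0.318 0.018]
top [150. 280. 160. 288.] 0.57 [0.37  0.297 0.018]
top [146. 298. 156. 309.] 0.45 [0.321 0.299 0.018]
```

The weight (1.7 N) says the jug is empty or nearly so, and spares lie in the tub near (.32, .31). Next I loosen the grip so the jug swings back, lower it, and use the tub's +x wall to right it while moving +x.

Call:
{"fn": "play_rows", "kwargs": {"commands": [[[0.69,0.05,0,0,0],[0.68,0.12,0,0,0],[0.678,0.2,0,0,0],[0.676,0.28,0,0,0],[0.676,0.36,0,0,0],[0.676,0.42,0,0,0],[0.676,0.45,0,0,0],[0.676,0.45,0,0,0],[0.676,0.45,0,0,0],[0.676,0.45,0,0,0]]], "grip_force": 20}}

```text
clock: 58.88
tcp_pos: [0.4876, 0.3336, 0.2622]
orientation: [3.138, 0.139, -0.001]
contact_force: [-0.7, 0.4, -1.6]
grip_width: 0.0142
gripper_force: 6.8
```

```bash
python3 -c "from h import *; fm()"
```

```text
[-0.1   0.15 -1.54] [0.65 0.27 0.47] [-0.008  0.058  0.004] [0.4882 0.3335 0.2625] 6.8
```

Call:
{"fn": "play_rows", "kwargs": {"commands": [[[0.678,-0.05,0,0.1,0],[0.678,-0.1,0,0.2,0],[0.678,-0.1,0,0.3,0],[0.678,-0.1,0,0.4,0],[0.678,-0.1,0,0.5,0],[0.678,-0.1,0,0.58,0],[0.678,-0.1,0,0.622,0],[0.678,-0.1,0,0.622,0],[0.678,-0.1,0,0.622,0]]]}}

```text
clock: 60.03
tcp_pos: [0.4686, 0.3318, 0.1382]
orientation: [-3.139, -0.138, 0.0]
contact_force: [0.3, 0.7, -0.8]
grip_width: 0.0138
gripper_force: 6.7
```

Call:
{"fn": "play_rows", "kwargs": {"commands": [[[0.678,0.06,0,0,0],[0.678,0.12,0,0,0],[0.678,0.18,0,0,0],[0.678,0.24,0,0,0],[0.678,0.3,0,0,0],[0.678,0.36,0,0,0],[0.678,0.42,0,0,0],[0.678,0.48,0,0,0],[0.678,0.54,0,0,0],[0.678,0.6,0,0,0],[0.678,0.6,0,0,0]]]}}

```text
clock: 60.95
tcp_pos: [0.5918, 0.3418, 0.1388]
orientation: [-3.138, -0.134, -0.005]
contact_force: [0.6, 0.2, -0.9]
grip_width: 0.0145
gripper_force: 6.7
```

```bash
python3 -c "from h import *; fm(4)"
```

```text
[-0.08 -0.09 -1.43] [0.39 0.64 0.49] [ 0.051 -0.047 -0.017] [0.5886 0.3421 0.1382] 6.7
```

Righting works; the tilt is about 55°. I lower a little with a firmer grip and continue.

Call:
{"fn": "play_rows", "kwargs": {"commands": [[[0.684,0,0,0,0],[0.684,0,0,0.03,0],[0.684,0.03,0,0.06,0],[0.684,0.07,0,0.065,0],[0.684,0.11,0,0.065,0],[0.684,0.15,0,0.065,0],[0.684,0.19,0,0.065,0],[0.684,0.23,0,0.065,0],[0.684,0.26,0,0.065,0],[0.684,0.26,0,0.065,0],[0.7,0.26,0,0.065,0],[0.72,0.26,0,0.065,0]]], "grip_force": 40}}

```text
clock: 62.15
tcp_pos: [0.6408, 0.3468, 0.1255]
orientation: [-3.138, -0.137, -0.003]
contact_force: [0.1, 0.6, -1.6]
grip_width: 0.0132
gripper_force: 39.3
```

```bash
python3 -c "from h import *; fm(6)"
```

```text
[ 0.04  0.22 -1.6 ] [0.36 0.53 0.5 ] [-0.01  -0.096  0.011] [0.6404 0.3469 0.1256] 39.4
```

Call:
{"fn": "play_rows", "kwargs": {"commands": [[[0.72,0,0,-0.1,0],[0.72,0,0,-0.25,0],[0.72,0,0,-0.4,0],[0.72,0,0,-0.5,0],[0.72,-0.04,0.1,-0.5,0],[0.72,-0.08,0.22,-0.5,0],[0.72,-0.12,0.35,-0.5,0],[0.72,-0.17,0.48,-0.5,0],[0.72,-0.21,0.6,-0.5,0],[0.72,-0.25,0.72,-0.5,0],[0.72,-0.29,0.82,-0.5,0],[0.72,-0.29,0.82,-0.5,0]]]}}

```text
clock: 63.45
tcp_pos: [0.5964, 0.172, 0.2252]
orientation: [3.135, 0.128, 0.0]
contact_force: [-0.5, -0.3, -1.6]
grip_width: 0.0135
gripper_force: 39.5
```

Call:
{"fn": "play_rows", "kwargs": {"commands": [[[0.72,-0.04,0.1,0,0],[0.72,-0.08,0.22,0,0],[0.72,-0.12,0.35,0,0],[0.72,-0.17,0.48,0,0],[0.72,-0.21,0.6,0,0],[0.72,-0.25,0.72,0,0],[0.72,-0.29,0.8,0,0],[0.72,-0.29,0.81,0,0],[0.72,-0.29,0.81,0,0],[0.72,-0.29,0.81,0,0]]]}}

```text
clock: 64.28
tcp_pos: [0.5534, 0.013, 0.2253]
orientation: [-3.138, -0.139, -0.002]
contact_force: [-0.0, 0.7, -2.3]
grip_width: 0.0134
gripper_force: 39.4
```

```bash
python3 - <<'E'
from h import *
fm(3)
o=get_obs()
for n in("top","side","wrist"):
    f=viewer.grab_frame(n);M=w2c(f,o);p=cv2.medianBlur(f["pixels"],3).astype(int)
    w=((p[:,:,0]-p[:,:,2]>50)&(p[:,:,0]>120)).astype(np.uint8)
    for x,y in((.476,.005),): print(n,"matfit",max(((lambda s:(w[s>0].mean()-w[(cv2.dilate(s,np.ones((7,7)))-s)>0].mean(),x+i*.002,y+j*.002))(sil(f,M,MAT,x+i*.002,y+j*.002)) for i in range(-10,11) for j in range(-10,11))))
    print([(np.round(d["rect"]),round(d["score"],2),fit(f,M,MAT,d["pixels"],.004)) for d in viewer.trace(f,"mat")[:1]])
s=viewer.grab_frame("side")["pixels"][:,:,::-1];t=viewer.grab_frame("top")["pixels"][:,:,::-1];cv2.imwrite("pics/s_spare.png",s)
for n,im in(("top",t),("side",s)):
    f=viewer.grab_frame(n)
    for q in viewer.trace(f,"spare_1"): print(n,np.round(q["rect"]),round(q["score"],2),unproj(f,[(q["rect"][0]+q["rect"][2])/2,(q["rect"][1]+q["rect"][3])/2],w2c(f),.018)[0].round(3))
E
```

```text
[ 0.06  0.13 -1.86] [0.21 0.53 0.45] [ 0.017 -0.143  0.022] [0.5533 0.0136 0.2251] 39.4
top matfit (np.float64(0.0), 0.496, 0.025)
[(array([428., 263., 475., 297.]), 0.59, (array([ 0.47095895, -0.46399236]), np.float64(0.7317073170731707)))]
side matfit (np.float64(0.6965442764578834), 0.476, 0.007)
[(array([218., 230., 256., 258.]), 0.81, (array([0.4752333 , 0.00724992]), np.float64(0.9713375796178344)))]
wrist matfit (np.float64(0.752760985967028), 0.474, 0.005)
[(array([250., 208., 320., 260.]), 0.6, (array([0.48287347, 0.00418473]), np.float64(0.721958925750395)))]
top [133. 290. 149. 293.] 0.59 [0.347 0.329 0.018]
top [140. 300. 149. 310.] 0.54 [0.315 0.314 0.018]
top [152. 278. 158. 289.] 0.49 [0.371 0.298 0.018]
top [146. 299. 161. 307.] 0.49 [0.322 0.293 0.018]
```

The mat is at (.475, .006), right for this yaw. I lower with a lighter grip so contact finishes the righting.

Call:
{"fn": "play_rows", "kwargs": {"commands": [[[0.7,0,0,0.1,0],[0.69,0,0,0.25,0],[0.686,0,0,0.4,0],[0.684,0,0,0.5,0],[0.684,0,0,0.58,0],[0.684,0,0,0.63,0],[0.684,0,0,0.68,0],[0.684,0,0,0.73,0],[0.684,0,0,0.78,0],[0.684,0,0,0.83,0],[0.684,0,0,0.87,0],[0.684,0,0,0.89,0]]], "grip_force": 20}}

```text
clock: 66.03
tcp_pos: [0.5545, 0.0121, 0.0472]
orientation: [-3.138, -0.138, -0.005]
contact_force: [3.6, 0.7, 3.6]
grip_width: 0.0135
gripper_force: 26.2
```

```bash
python3 -c "from h import *; fm(3)"
```

```text
[2.24 0.76 2.61] [1.28 0.42 0.71] [ 0.052 -0.261  0.019] [0.5531 0.0119 0.0468] 25.9
```

Call:
{"fn": "play_rows", "kwargs": {"commands": [[[0.68,0,0,0.01,0],[0.68,0,0,0.02,0],[0.68,0,0,0.03,0],[0.678,0,0,0.04,0],[0.678,0,0,0.05,0],[0.678,0,0,0.06,0],[0.678,0,0,0.06,0]]]}}

```text
clock: 66.77
tcp_pos: [0.5551, 0.0121, 0.0358]
orientation: [-3.138, -0.138, -0.007]
contact_force: [4.5, -0.0, 4.8]
grip_width: 0.0139
gripper_force: 14.0
```

```bash
python3 -c "from h import *; fm(3)"
```

```text
[4.13 0.34 5.44] [0.42 0.28 0.49] [ 0.043 -0.731 -0.011] [0.5548 0.012  0.0357] 13.9
```

The remaining tilt should be only a few degrees, so I release gently.

Call:
{"fn": "play_rows", "kwargs": {"commands": [[[0.675,0,0,0,0],[0.67,0,0,0,0],[0.66,0,0,0,0],[0.64,0,0,0,0],[0.6,0,0,0,0],[0.5,0,0,0,0],[0.2,0,0,0,0],[-0.5,0,0,0,0],[-0.5,0,0,0,0],[-0.5,0,0,0,0]]]}}

```text
clock: 67.75
tcp_pos: [0.5529, 0.0118, 0.0349]
orientation: [3.139, 0.138, 0.0]
contact_force: [0.5, -0.7, -0.1]
grip_width: 0.0638
gripper_force: 0.0
```

Call:
{"fn": "play_rows", "kwargs": {"commands": [[[-0.5,0,0,-0.05,0],[-0.5,0,0,-0.15,0],[-0.5,0,0,-0.3,0],[-0.5,0,0,-0.5,0],[-0.5,0,0,-0.7,0],[-0.5,0,0,-0.9,0],[-0.5,0,0,-1,0],[-0.5,0,0,-1,0]]]}}

```text
clock: 68.42
tcp_pos: [0.5559, 0.0123, 0.2415]
orientation: [-3.138, -0.138, -0.017]
contact_force: [0.1, -0.1, 0.6]
grip_width: 0.0645
gripper_force: 0.0
```

Call:
{"fn": "play_rows", "kwargs": {"commands": [[[-0.5,0.2,0,0,0],[-0.5,0.4,0,0,0],[-0.5,0.6,0,0,0],[-0.5,0.8,0,0,0],[-0.5,0.8,0,0,0],[-0.5,0.8,0,0,0]]]}}

```text
clock: 68.92
tcp_pos: [0.7129, 0.0263, 0.2329]
orientation: [-3.138, -0.138, 0.004]
contact_force: [0.1, 0.1, -0.1]
grip_width: 0.0641
gripper_force: 0.0
```

```bash
python3 - <<'E'
from h import *
fm(2)
t=viewer.grab_frame("top")["pixels"][:,:,::-1];s=viewer.grab_frame("side")["pixels"][:,:,::-1]
a_=cv2.resize(t[120:360,60:500],(800,436)); b=cv2.resize(t[255:320,75:185],(279,164),interpolation=cv2.INTER_CUBIC); 
c=cv2.resize(s[190:270,190:300],(226,164)); d=cv2.resize(s[300:420,200:440],(295,164))
cv2.imwrite("pics/fin.png",np.vstack([a_,np.hstack([b,c,d])]))
E
```

```text
[-0.18  0.2   0.47] [0.29 0.11 0.61] [0.009 0.045 0.004] [0.7118 0.0261 0.2336] 0.0
```

View pics/fin.png

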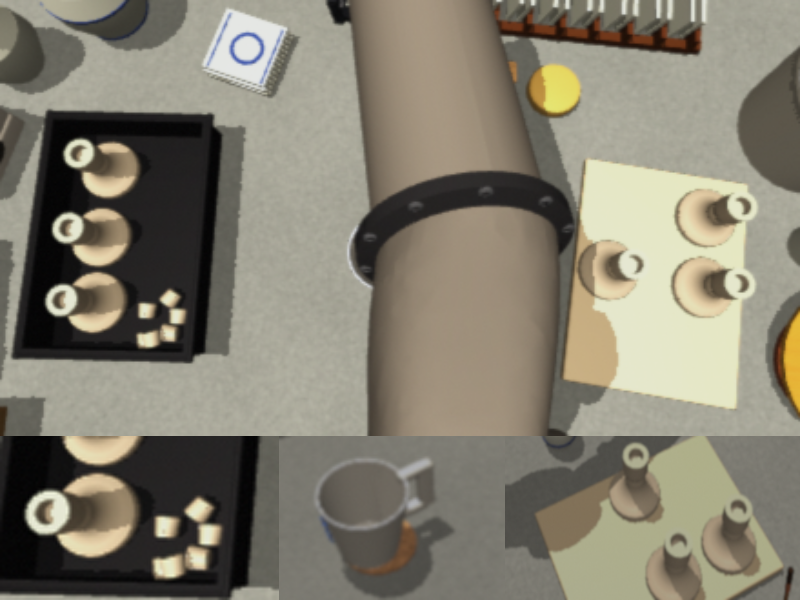

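The insets show five or six spares in the tub corner, the empty jug upright on its mat, and three sticks on the slab. The nearest slab stick looks close to the edge, so I check it and the jug interior numerically from close by.

Call:
{"fn": "play_rows", "kwargs": {"commands": [[[-0.5,-0.15,0,-0.1,0],[-0.5,-0.3,0,-0.2,0],[-0.5,-0.5,0,-0.3,0],[-0.5,-0.7,0,-0.3,0],[-0.5,-0.9,0,-0.3,0],[-0.5,-1,0,-0.3,0],[-0.5,-1,0,-0.3,0],[-0.5,-1,0,-0.3,0]]]}}

```text
clock: 69.78
tcp_pos: [0.5117, 0.0079, 0.2961]
orientation: [3.138, 0.137, 0.003]
contact_force: [0.3, 0.4, -0.0]
grip_width: 0.0639
gripper_force: 0.0
```

```bash
cat >> h.py <<'E'
def hits(n,t,prof=None,z=.018):
    o=get_obs();f=viewer.grab_frame(n);M=w2c(f,o)
    for q in viewer.trace(f,t):
        b=q["rect"];print(n,t,np.round(b).astype(int),round(q["score"],2),fit(f,M,prof,q["pixels"]) if prof else unproj(f,[(b[0]+b[2])/2,(b[1]+b[3])/2],M,z)[0].round(3))
    return f,M
E
python3 - <<'E'
from h import *
viewer.grab_frame("top");fm(1)
hits("wrist","spare_1");hits("wrist","jug",JUG);f,M=hits("wrist","mat",MAT)
p=f["pixels"].astype(int)
# brightness inside the jug floor
s=sil(f,M,[(28,8),(28,9)],.475,.006);print("floor px",p[s>0].mean(0),p[s>0].std(0))
f=viewer.grab_frame("top");M=w2c(f);p=f["pixels"][255:320,120:190].astype(int)
P=np.array([(-.154,-.104),(.0,-.104),(.0,.006),(-.154,.006)]);t=np.radians(5.06)
Q=P@np.array([[np.cos(t),np.sin(t)],[-np.sin(t),np.cos(t)]])+[.45,.368];m=np.zeros((420,560),np.uint8)
cv2.fillConvexPoly(m,proj(f,np.c_[Q,np.full(4,.01)],M).astype(np.int32),1)
w=((f["pixels"][:,:,0]>110)&(m>0)).astype(np.uint8);n,l,st,c=cv2.connectedComponentsWithStats(w,connectivity=4);print(st[1:],c[1:].round(1))
P=np.array([[-.16,-.12],[.16,-.12],[.16,.12],[-.16,.12]])
for n in("top","side"): hits(n,"stick_A",[(q,z+18) for q,z in STICK])
E
```

```text
[ 0.77  0.62 -0.18] [0. 0. 0.] [ 0.013  0.014 -0.042] [0.5129 0.0082 0.2959] 0.0
wrist spare_1 [ 50 253  70 272] 0.71 [0.349 0.332 0.018]
wrist spare_1 [ 59 276  76 286] 0.67 [0.318 0.325 0.018]
wrist spare_1 [  0  55 125 330] 0.65 [0.461 0.314 0.018]
wrist spare_1 [ 58 279  80 298] 0.6 [0.304 0.325 0.018]
wrist jug [238 143 326 270] 0.77 (array([0.46954548, 0.00423746]), np.float64(0.8166063893911996))
floor px [221.75673401 217.18939394 216.81228956] [28.59973829 34.44940156 41.12176159]
[[148 279  14  19 143]
 [136 287   9   8  69]
 [148 299   9   9  74]
 [135 302  12   9  94]] [[154.8 288.6]
 [139.8 290.5]
 [152.1 303. ]
 [140.8 306.3]]
top stick_A [379 252 415 286] 0.77 (array([ 0.47687442, -0.31023426]), np.float64(0.9305283757338552))Traceback (most recent call last):
  File "<stdin>", line 13, in <module>
  File "h.py", line 87, in hits
    o=get_obs();f=viewer.grab_frame(n);M=w2c(f,o)
                  ~~~~~~~~~~~~~~~~~^^^
ValueError: 200 camera calls are used up
```

One slab stick has been knocked to (.477, -.310), about 50 mm from where I set it, so its foot is at the slab's edge and must be re-placed. The camera calls are used up, so I check the spare blobs in the saved picture numerically.

```bash
python3 - <<'E'
import cv2,numpy as np
im=cv2.imread("pics/fin.png")[436:600,0:279]
g=cv2.resize(im,(110,65),interpolation=cv2.INTER_AREA)[25:60,55:92,2]
for r in g: print(" ".join("%3d"%v if v>70 else "  ." for v in r))
E
```

```text
.   .   .   .   .   .   .   .   .   .   .   .   .   .   .   .   .   .   .   .   . 122 191 212 180 120   .   .   .   .   .   .   .   .   .   .   .
  .   .   .   .   .   .   .   .   .   .   .   .   .   .   .   .   .   .   .   . 120 191 225 230 224 199 149  88   .   .   .   .   .   .   .   .   .
  .   .   .   .   .   .   .   .   .   .   .   .   .   .   .   .   .   .   . 119 191 225 230 229 230 228 210 159  99   .   .   .   .   .   .   .   .
  .   .   .   .   .   .   .   .   .   .   .   .   .   .   .   .   .   . 118 188 223 230 230 229 229 226 202 183 141   .   .   .   .   .   .   .   .
  .   .   .   .   .   .   .   .   .   .   .   .   .   .   .   .   .  81 175 222 230 229 230 229 229 224 202 169 111   .   .   .   .   .   .   .   .
  .   .   .   .   .   .   .   .   .   .   .   .   .   .   .   .   .   . 158 213 229 230 229 229 226 211 184 133  71   .   .   .   .   .   .   .   .
  .   .   .   .   .   .   .  91  97  94  82  75   .   .   .   .   .   .  84 161 210 228 230 227 214 189 151  92   .   .   .   .   .   .   .   .   .
  .   .   .   .   .   . 133 195 208 203 187 176 160 138 112  77   
[... 3377 characters left out ...]
 206 212 211 205 169 123  72   .   .   .   .   .   .   .   .   .   .   .   .   .   .   .   .   .   .   .   .
  .   .   .   .   .   .  76  89  91  96 109 107  97  84   .   .   .   .   .   .   .   .   .   .   .   .   .   .   .   .   .   .   .   .   .   .   .
  .   .   .   .   .   .   .   .   .   .   .   .   .   .   .   .   .   .   .   .   .   .   .   .   .   .   .   .   .   .   .   .   .   .   .   .   .
  .   .   .   .   .   .   .   .   .   .   .   .   .   .   .   .   .   .   .   .   .   .   .   .   .   .   .   .   .   .   .   .   .   .   .   .   .
  .   .   .   .   .   .   .   .   .   .   .   .   .   .   .   .   .   .   .   .   .   .   .   .   .   .   .   .   .   .   .   .   .   .   .   .   .
```

The last blob is two stubs side by side (13 px wide, stepped outline), so all six spares are in the tub. Now I re-place the knocked stick.

Call:
{"fn": "play_rows", "kwargs": {"commands": [[[-1,-0.03,0.15,0.05,0],[-1,-0.06,0.32,0.1,0],[-1,-0.1,0.5,0.15,0],[-1,-0.13,0.66,0.2,0],[-1,-0.16,0.8,0.25,0],[-1,-0.16,0.8,0.28,0]]]}}

```text
clock: 70.83
tcp_pos: [0.4932, -0.1608, 0.2377]
orientation: [3.137, 0.124, -0.003]
contact_force: [-0.6, 0.3, 0.3]
grip_width: 0.0854
gripper_force: 0.0
```

Call:
{"fn": "play_rows", "kwargs": {"commands": [[[-1,-0.03,0.15,0,0],[-1,-0.06,0.32,0,0],[-1,-0.1,0.5,0,0],[-1,-0.13,0.66,0,0],[-1,-0.158,0.768,0,0],[-1,-0.158,0.768,0,0],[-1,-0.158,0.768,0,0],[-1,-0.158,0.768,0,0]]]}}

```text
clock: 71.5
tcp_pos: [0.4776, -0.3085, 0.2387]
orientation: [-3.138, -0.139, 0.0]
contact_force: [-0.2, 0.4, 0.0]
grip_width: 0.0855
gripper_force: 0.0
```

Call:
{"fn": "play_rows", "kwargs": {"commands": [[[-1,0,0.007,0.12,0],[-1,0,0.007,0.25,0],[-1,0,0.007,0.37,0],[-1,0,0.007,0.5,0],[-1,0,0.007,0.6,0],[-1,0,0.007,0.68,0],[-1,0,0.007,0.708,0],[-1,0,0.007,0.708,0],[-1,0,0.007,0.708,0]]]}}

```text
clock: 72.25
tcp_pos: [0.4781, -0.3102, 0.0979]
orientation: [-3.138, -0.14, -0.001]
contact_force: [0.2, -0.1, 0.1]
grip_width: 0.0855
gripper_force: 0.0
```

Call:
{"fn": "play_rows", "kwargs": {"commands": [[[0.1,0,0,0,0],[0.3,0,0,0,0],[0.5,0,0,0,0],[0.5,0,0,0,0],[0.5,0,0,0,0],[0.5,0,0,0,0],[0.5,0,0,0,0],[0.5,0,0,0,0]]], "grip_force": 30}}

```text
clock: 72.92
tcp_pos: [0.4778, -0.3112, 0.0981]
orientation: [3.138, 0.138, 0.002]
contact_force: [-1.4, 1.5, 5.7]
grip_width: 0.0382
gripper_force: 29.6
```

Grip width 38.2 mm, so it is held. I lift, shift inward, set it down, then retreat.

Call:
{"fn": "play_rows", "kwargs": {"commands": [[[0.5,0,0,-0.05,0],[0.5,0,0,-0.12,0],[0.5,0,0,-0.15,0],[0.5,0.04,0.06,-0.15,0],[0.5,0.08,0.12,-0.15,0],[0.5,0.09,0.138,-0.15,0],[0.5,0.09,0.138,-0.15,0],[0.5,0.09,0.138,-0.1,0],[0.5,0.09,0.138,-0.05,0],[0.5,0.09,0.138,-0.02,0],[0.5,0.09,0.138,-0.005,0],[0.5,0.09,0.138,-0.005,0]]]}}

```text
clock: 73.92
tcp_pos: [0.4969, -0.3358, 0.0981]
orientation: [-3.137, -0.139, 0.003]
contact_force: [-2.8, 3.7, 7.4]
grip_width: 0.0385
gripper_force: 31.5
```

Call:
{"fn": "play_rows", "kwargs": {"commands": [[[0.5,0,0,0,0],[0.5,0,0,0,0],[0.2,0,0,0,0],[-0.5,0,0,0,0],[-1,0,0,0,0],[-1,0,0,0,0],[-1,0,0,0,0],[-1,0,0,0,0]]]}}

```text
clock: 74.58
tcp_pos: [0.4976, -0.3369, 0.0981]
orientation: [-3.139, -0.138, 0.0]
contact_force: [-0.6, 0.5, 0.5]
grip_width: 0.0851
gripper_force: 0.0
```

Call:
{"fn": "play_rows", "kwargs": {"commands": [[[-1,0,0,-0.1,0],[-1,0,0,-0.25,0],[-1,0,0,-0.4,0],[-1,0,0,-0.6,0],[-1,0,0,-0.8,0],[-1,0,0,-0.95,0],[-1,0,0,-0.95,0],[-1,0,0,-0.95,0],[-1,0,0,-0.95,0]]]}}

```text
clock: 75.33
tcp_pos: [0.4972, -0.3367, 0.2876]
orientation: [-3.138, -0.138, 0.001]
contact_force: [-0.1, 0.2, -1.2]
grip_width: 0.0852
gripper_force: 0.0
```

Call:
{"fn": "play_rows", "kwargs": {"commands": [[[-1,0,0,0,0],[-1,0,0,0,0],[-1,0,0,0,0],[-1,0,0,0,0]]]}}

```text
clock: 75.67
tcp_pos: [0.4974, -0.3368, 0.2874]
orientation: [-3.138, -0.138, 0.002]
contact_force: [-0.7, 0.1, -0.8]
grip_width: 0.0854
gripper_force: 0.0
```

```bash
python3 -c "from bench import r; print(r.hand_in())"
```

```text
the job is handed in; nothing more can be done
None
```

Job handed in: three hollow sticks stand on the slab, three solid ones and all six spares are in the tub, and the empty jug is upright on its mat; one slab stick got knocked to the edge and I re-placed it by position readings only, since the camera calls had run out.

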